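# Load specimen carriers from a screwed-down case into a specimen lock with a star handle

### The job

Loosen both brass thumbscrews of the grey transport case by a quarter turn counter-clockwise, then lift the cover plate off and lay it flat on the blue mat. Then stand every specimen carrier that is in the case upright in the tray of the specimen lock, one to a compartment, and after that wind the loaded tray fully home into its chamber by turning the star handle counter-clockwise, spoke after spoke. Leave everything else on the bench where it is.

Things in the scene. Friction and masses are not known exactly. Their poses are not given: they have to be found in the camera images.
- screw_near (a joint): the thumbscrew at the case's -x end (nearer the robot). Turn in rad: 0 = tightened (its wing lies along the case's long axis, reaching 10 mm over the cover plate), grows counter-clockwise seen from above, end stop at 1.65; at a quarter turn (1.57, wing across) it is loose and clear of the cover. It stays where it is left; friction 0.05 N m. It is captive: it does not rise or come off.
- screw_far (a joint): the same for the thumbscrew at the case's +x end.
- screw_near_top (a point): centre of the top of the near thumbscrew's wing, on its upright turning axis. The wing is a brass bar 52 mm long (along this point's x axis, which turns with it), 12 mm wide, 26 mm tall, centred on the axis; its underside is 2.5 mm above the cover plate's upper face and its top 81.5 mm above the bench.
- screw_far_top (a point): the same for the far thumbscrew.
- case: grey transport case, 144 mm (its x) by 110 mm (its y), rim 48 mm above the bench; a 31 mm long, 36 mm wide, 52 mm high lug at each x end carries a thumbscrew, whose axis is 88.5 mm from the case's centre. Origin: centre of its underside, on the bench. Inside (walls 5 mm, floor 8 mm above the bench) black rubber rails 8 mm tall form a row of three nests 42 mm wide, at -46, 0 and +46 mm along the case's x. Fixed to the bench.
- cover: loose aluminium cover plate, 144 by 110 by 5 mm, about 0.25 kg, lying on the case's rim. Origin: centre of its underside; z up. On top, in the middle, a black handle bar 50 mm long (cover's x), 12 mm wide (y), from 5 to 31 mm above the origin.
- mat: blue mat, 200 mm (x) by 140 mm (y) by 3 mm, fixed on the bench, where the cover is to be laid. Origin: centre of its underside.
- carrier0: specimen carrier with red stem: aluminium disc 36 mm in diameter and 10 mm thick, with an upright stem 14 mm in diameter on its upper face, from 10 to 34 mm above the origin; about 80 g. Origin: centre of the disc's underside; z along the stem. Starts standing in one of the case's nests, under the cover, or is absent.
- carrier1: specimen carrier with yellow stem: aluminium disc 36 mm in diameter and 10 mm thick, with an upright stem 14 mm in diameter on its upper face, from 10 to 34 mm above the origin; about 80 g. Origin: centre of the disc's underside; z along the stem. Starts standing in one of the case's nests, under the cover, or is absent.
- carrier2: specimen carrier with green stem: aluminium disc 36 mm in diameter and 10 mm thick, with an upright stem 14 mm in diameter on its upper face, from 10 to 34 mm above the origin; about 80 g. Origin: centre of the disc's underside; z along the stem. Starts standing in one of the case's nests, under the cover, or is absent.
- tray (a joint): travel of the lock's tray in m: 0 = wound right out, 0.1 = fully home in the chamber (end stop). It moves along the lock's +x, away from the robot, 13.33 mm per rad of the star handle. It cannot well be pushed by hand (about 40 N).
- tray_mid (a point): centre of the tray's inner floor (29 mm above the bench when level), axes as the lock's; travels with the tray. The aluminium tray is open-topped, 62 mm (x) by 172 mm (y) outside, walls and dividers 5 mm thick, rising 15 mm above this floor; two dividers make three compartments, about 51 mm square, centred at y = -56, 0 and +56 mm.
- star (a joint): turn of the star handle in rad: grows counter-clockwise seen from above as the tray goes in; end stops 0 and 7.5 (tray fully home). It stays where it is left; friction about 0.5 N m, plus damping 0.15 N m per rad/s, so push slowly.
- star_hub (a point): on the star handle's upright axis, at the height of its spokes (80 mm above the bench). Hub of radius 26 mm, its top 16 mm above this point; four level spokes, 12 mm thick, 90 degrees apart, ending in 22 mm balls centred 82 mm from the axis. Free space under the spokes: 54 mm down to a 20 mm base plate, except a round pedestal of radius 42 mm whose top is 30 mm below this point.
- star_red (a point): centre of the red ball, at the end of one spoke (the other three balls are black).
- lock: the white specimen lock: base plate 20 mm thick; chamber with a clear roof, its top 104 mm above the bench, its mouth towards the robot; the tray in front of the mouth; the star handle to the left (+y) of the chamber. Origin: on the bench under the tray's centre when wound right out; x points from the tray into the chamber. The chamber spans x 65 to 235 mm and y -99 to 99 mm; the star handle's axis is at x 70, y 210 mm. Fixed to the bench.
- reagent: amber reagent bottle, 54 mm in diameter, 110 mm tall. Bystander, loose: leave it alone. Origin: centre of its underside.
- jar: clear jar with green cap, 48 mm in diameter, 60 mm tall. Bystander, loose: leave it alone. Origin: centre of its underside.
- beaker: glass beaker, 60 mm in diameter, 70 mm tall. Bystander, loose: leave it alone. Origin: centre of its underside.
- pipette: white pipette lying along its x, 210 mm long, 22 mm tall. Bystander, loose: leave it alone. Origin: centre of its underside.
- slidebox: blue slide box, 85 by 60 by 32 mm. Bystander, loose: leave it alone. Origin: centre of its underside.
- timer: white bench timer, 60 by 60 by 22 mm. Bystander, loose: leave it alone. Origin: centre of its underside.
Things that resemble listed ones, but are neither listed nor needed, are in the scene too. Of the things shaped like the cover, the aluminium one is meant.

How it is judged (in metres and radians):
On the way, in this order (a step that is already met when the one before it is completed fails the run):
1. both thumbscrews are loosened by a quarter turn (value of joint each of screw_near, screw_far above 1.25 rad), for 0.2 s.
2. the cover plate lies flat on the mat, released (horizontal distance between cover and mat below 0.045 m and z of cover in the frame of mat below 0.012 m and angle between cover's own z axis and vertical below 0.15 rad and contact force between the fingers and cover below 0.2 N and linear speed of cover below 0.03 m/s), for 0.3 s.
3. every carrier present stands upright in the tray, released, with the tray still out (x of carrier0 in the frame of tray_mid between -0.025 and 0.025 m and y of carrier0 in the frame of tray_mid between -0.077 and 0.077 m and z of each of carrier0, carrier1, carrier2 in the frame of tray_mid below 0.006 m and angle between each of carrier0, carrier1, carrier2's own z axis and vertical below 0.15 rad and contact force between the fingers and carrier0 below 0.2 N and x of carrier1 in the frame of tray_mid between -0.025 and 0.025 m and y of carrier1 in the frame of tray_mid between -0.077 and 0.077 m and contact force between the fingers and carrier1 below 0.2 N and x of carrier2 in the frame of tray_mid between -0.025 and 0.025 m and y of carrier2 in the frame of tray_mid between -0.077 and 0.077 m and contact force between the fingers and carrier2 below 0.2 N and value of joint tray below 0.03 m), for 0.3 s.
4. the loaded tray is wound fully home (value of joint tray above 0.095 m), for 0.2 s.
At the end, for the whole second after the job is handed in: Both thumbscrews turned past 1.25 rad; the cover flat on the mat, its centre within 45 mm of the mat's centre; every carrier present upright on the tray's floor in a compartment; the tray within 5 mm of fully home; all released and at rest (all of step 1 and all of step 2 and x of carrier0 in the frame of tray_mid between -0.025 and 0.025 m and y of carrier0 in the frame of tray_mid between -0.077 and 0.077 m and z of each of carrier0, carrier1, carrier2 in the frame of tray_mid below 0.006 m and angle between each of carrier0, carrier1, carrier2's own z axis and vertical below 0.15 rad and contact force between the fingers and carrier0 below 0.2 N and x of carrier1 in the frame of tray_mid between -0.025 and 0.025 m and y of carrier1 in the frame of tray_mid between -0.077 and 0.077 m and contact force between the fingers and carrier1 below 0.2 N and x of carrier2 in the frame of tray_mid between -0.025 and 0.025 m and y of carrier2 in the frame of tray_mid between -0.077 and 0.077 m and contact force between the fingers and carrier2 below 0.2 N and value of joint tray above 0.095 m and velocity of joint tray below 0.003 m/s); the robot touches nothing.
It fails at once if a bystander is moved by more than 30 mm (distance of any of reagent, jar, beaker, pipette, slidebox, timer from where it was at the start of the episode above 0.03 m).
Of carrier0, carrier1, carrier2 only 2 to 3 are there at a start; the rules pass over those that are not, and their reading is None.
At some moment in a run one of cover, carrier0, carrier1, carrier2 may be knocked a few centimetres aside while the robot is not near it.
Once in a run the grip may slacken for a moment while it holds something.
It also fails if it takes over 210 s, if anything falls off the work surface, if the arm or the gripper's body presses on something with over 40 N, if the wrist force passes 120 N, or if a joint passes its speed limit or range.

### The arm

A 7-joint arm with a two-finger parallel gripper is mounted at the origin on the work surface. World frame = base frame: x ahead of the robot, y to its left, z up, the work surface at z = 0. Lengths are in mm, angles in rad, forces in N, time in s.
With the tool pointing down it reaches from about 400 to 875 mm from the base axis. Payload 4.4 kg.
Tool frame: the origin (TCP) lies between the finger pads; the fingertips stand 22 mm ahead of it and the grasp point (between the pads) lies 3 mm ahead of it; z points along the fingers, y is the line along which they close (so a half turn about z gives the same grasp; the last joint's range is limited). The gripper opens to 85 mm and grips with 20 to 120 N. Pads are 22 mm wide; open, the fingers measure 114 mm over their backs; the gripper's body (76 mm by 85 mm) begins 54 mm behind the grasp point. The pads swing forward as they close: fully open they stand 13 mm farther back than shut.
Start: joints at [-1.196, 0.628, 0.038, 1.517, -0.027, 0.996, -0.02], TCP at [277.311, 587.891, 253.313] pointing down, gripper open.
Joint ranges: [-3.06, 3.06], [-0.37, 2.12], [-1.25, 1.32], [0.18, 2.47], [-1.1, 4.24], [0.23, 1.98], [-2.94, 2.94]. Speed limits (rad/s): [2.57, 2.57, 3.14, 3.14, 3.14, 3.14, 3.14].

### API

Orientations are given as [roll, pitch, yaw] about the fixed x, y, z axes, in that order (R = Rz(yaw) Ry(pitch) Rx(roll)).
In Python, from cell import ctrl gives the robot as it stands.
- The arm moves only by the tool step_arm, never from a script. Its argument "plan" is a list of rows, each an object of numbers: "dx", "dy", "dz": the shift along the tool's x, y, z scaled (see below); "ax", "ay", "az": the turn, a rotation vector about the tool's x, y, z scaled (see below); "gripper": the opening, from 0 (shut) to 1 (fully open). A call has 1 to 20 rows; each row shifts and turns the commanded pose from where the row before left it, along the tool's axes as they then stand; what a row does not reach is not made up. The controller multiplies each number of a shift by 0.3 m and each number of a turn by 90 degrees. A row lasts 1/8 s, in which the tool goes at most 62.5 mm and 10.7 degrees, less where a joint would pass 70% of its speed; a pose out of reach is approached as far as the arm can. A call with a number of a shift or a turn outside -1 to 1 is refused whole. A call with a gripper value outside its range is refused whole. The fingers move at their own pace and stop on an object; the grip force is fixed at half the most. Time passes only in rows, so rows that do not move let the fingers close. It gives the time, the measured TCP pose, the force, the opening and the grip force at its end, in the units of the state.
- ctrl.read_state(): the state, without advancing time (a new reading comes with each control period).
- ctrl.get_image(name): name is "side" or "top"; returns a dict with "color" (480x640x3 uint8, red, green, blue), "range_z" (480x640 float32, mm along the optical axis (not along the pixel's ray), 0 where there is no reading), "fx", "fy", "cx", "cy" (pixels), "k1" (the pictures are not rectified: a ray, as slopes to the right and down, at radius r is drawn at 1 + k1 r^2 times it, then the intrinsics apply), "T" (4x4, takes a point from camera to world coordinates). Camera axes: x right, y down, z forward; pixel columns grow to the right and rows downward; lengths in mm; the calibration is good to about 2 mm. A picture is of the moment at which its call begins.
- ctrl.finish_job(): hands the job in; it is judged then, once.
The state is a dict: "clock": time; "qpos": joint angles; "qd": joint speeds; "tau": joint torques, N m; "eef_pos": TCP position; "tool_rot": TCP orientation; "force": force on the tool from outside, world axes, zero at the start; "torque": the same for the moment, N m; "width": finger opening in mm; "gripper_force": force on a finger pad.
Only numpy, scipy, OpenCV 4.12 (cv2) and the standard library are available. Lean on these libraries where they do the work, as an engineer would, in place of code of your own. Each camera call takes 0.05 s, during which the arm holds its last target. There are 200 camera calls.

## Working session

There is one attempt and no reset: what is moved stays moved. The work goes in short steps, Python scripts to look and compute and a tool call to move; the robot and the scene stay as the last step left them, time stands still between calls to the robot, and variables do not carry over. Pictures are saved under pics/ and viewed, at most 14 in all, crops included, and the job is handed in when it is done.

Besides the shell and the picture viewer there is one more tool, called in YAML: its name, and indented under it one key for each argument. step_arm: Moves the arm, as the interface text tells. Shifts and turns lie within -1 to 1; 1 stands for 0.3 m of shift or 90 degrees of turn. Its arguments: {"type":"object","properties":{"plan":{"type":"array"}},"required":["plan"]}

```bash
mkdir -p pics; ls; cat > h.py <<'E'
import numpy as np, cv2
from cell import ctrl
def cap(n):
    d=ctrl.get_image(n); return d
def save(d,f,box=None,s=1):
    c=d["color"][:,:,::-1]
    if box: c=c[box[1]:box[3],box[0]:box[2]]
    if s!=1: c=cv2.resize(c,None,fx=s,fy=s,interpolation=cv2.INTER_CUBIC)
    cv2.imwrite("pics/"+f,c)
def slopes(d,u,v):
    K=np.array([[d["fx"],0,d["cx"]],[0,d["fy"],d["cy"]],[0,0,1.]])
    p=np.stack([np.ravel(u),np.ravel(v)],1).astype(float)[:,None]
    return cv2.undistortPoints(p,K,np.array([d["k1"],0,0,0.]))[:,0]
def onplane(d,u,v,z):
    s=slopes(d,u,v); T=np.array(d["T"]); r=np.c_[s,np.ones(len(s))]@T[:3,:3].T; o=T[:3,3]
    return o+r*((z-o[2])/r[:,2])[:,None]
def pts(d,u,v):
    s=slopes(d,u,v); z=d["range_z"][np.ravel(v).astype(int),np.ravel(u).astype(int)]
    T=np.array(d["T"]); return np.c_[s*z[:,None],z]@T[:3,:3].T+T[:3,3]
def cloud(d):
    v,u=np.mgrid[0:480,0:640]; return pts(d,u,v).reshape(480,640,3)
E
python3 - <<'E'
from h import *
for n in("side","top"):
    d=cap(n); save(d,n+"0.png"); print(n,d["fx"],d["cx"],d["cy"],d["k1"],np.round(d["T"],3).tolist(),(d["range_z"]>0).mean())
    np.savez("%s0.npz"%n,**d)
print(ctrl.read_state())
E
```

```text
pics
side 526.143156982811 317.87371139041096 235.34510235191593 -0.02937993717303959 [[0.991, -0.065, 0.121, 396.97], [-0.136, -0.596, 0.792, -893.058], [0.021, -0.801, -0.599, 764.466], [0.0, 0.0, 0.0, 1.0]] 0.995830078125
top 510.0630038624828 320.86809875954 231.4490317598107 0.003513207324124787 [[-0.009, -0.983, 0.186, 259.363], [-1.0, 0.011, 0.011, 25.747], [-0.013, -0.186, -0.983, 1467.796], [0.0, 0.0, 0.0, 1.0]] 0.9959895833333333
{'clock': 0.1, 'qpos': array([-1.19581143,  0.62922232,  0.03842271,  1.51830235, -0.02696791,
        0.99628864, -0.02000915]), 'qd': array([-1.54730887e-03,  5.97497995e-05,  4.92609430e-04,  4.66860477e-05,
        1.18553074e-04, -2.19533457e-03, -8.53218110e-04]), 'tau': array([ 4.02873207e-03, -5.64532042e+01,  1.23024892e+00, -1.93972188e+01,
        1.10810436e-02,  5.40818553e-03, -1.08274281e-05]), 'eef_pos': array([277.06307772, 587.4018608 , 252.48992059]), 'tool_rot': array([-3.13988963e+00,  3.01582898e-05,  2.70083316e+00]), 'force': array([-0.39107745,  0.61187191,  0.69545145]), 'torque': array([ 0.02019533,  0.02025201, -0.01006887]), 'gripper_force': 0.0, 'width': 85.67371541148667}
```

View pics/top0.png

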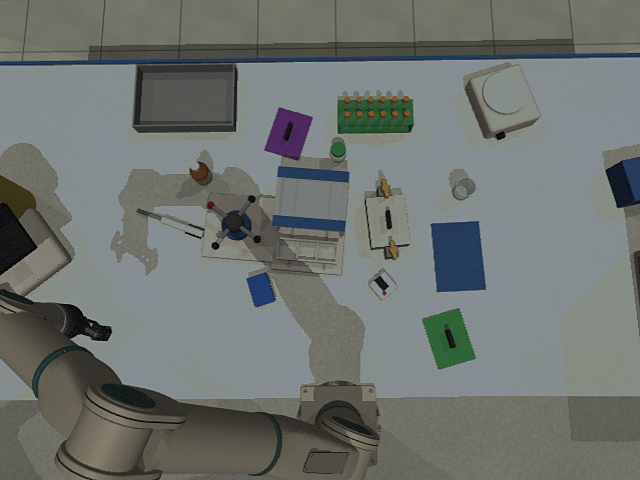

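View pics/side0.png

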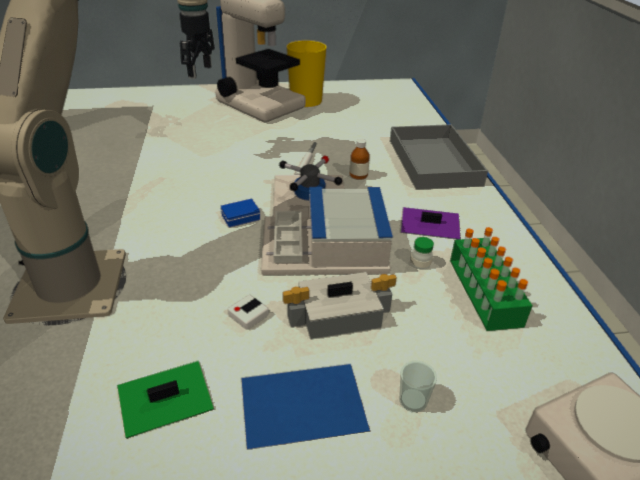

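The top view shows three plates with black handles: an aluminium/grey one on the case at (388,220), purple at (289,133) and green at (449,338). The aluminium one between the brass wings (383,188) and (391,250) fits. The mat is at (459,256), the star hub at (236,222) with its red ball at (251,202), and the tray at (307,248).

```bash
python3 - <<'E'
from h import *
t=dict(np.load("top0.npz")); s=dict(np.load("side0.npz"))
a=t["color"][165:275,350:430,::-1]; b=s["color"][260:345,270:410,::-1]
a=cv2.resize(a,(400,550),interpolation=cv2.INTER_CUBIC); b=cv2.resize(b,(400,243),interpolation=cv2.INTER_CUBIC)
c=np.zeros((550,800,3),np.uint8); c[:,:400]=a; c[:243,400:]=b
h=t["color"][185:265,190:280,::-1]; c[250:550,420:758]=cv2.resize(h,(338,300),interpolation=cv2.INTER_CUBIC); cv2.imwrite("pics/crop1.png",c)
for n,d,boxes in(("top",t,{"near":(375,235,405,265),"far":(375,172,400,202),"mat":(425,215,495,300),"red":(240,190,265,215)}),
               ("side",s,{"near":(278,280,312,310),"far":(368,270,400,295),"mat":(235,360,375,450),"red":(318,150,332,166)})):
    P=cloud(d); H=cv2.cvtColor(d["color"],cv2.COLOR_RGB2HSV).astype(int)
    for k,(x0,y0,x1,y1) in boxes.items():
        m=np.zeros((480,640),bool); m[y0:y1,x0:x1]=1
        h,sa,v=H[...,0],H[...,1],H[...,2]
        m&= {"n":(h>10)&(h<28)&(sa>120)&(v>70),"f":(h>10)&(h<28)&(sa>120)&(v>70),"m":(h>95)&(h<125)&(sa>100),"r":((h<8)|(h>172))&(sa>120)}[k[0]]
        q=P[m]; vv,uu=np.nonzero(m)
        (rc,wh,an)=cv2.minAreaRect(q[:,:2].astype(np.float32))
        print(n,k,m.sum(),"px",uu.mean().round(1),vv.mean().round(1),"med",np.median(q,0).round(1),"rect",np.round(rc,1),np.round(wh,1),round(an,1),"z",np.percentile(q[:,2],[5,50,95]).round(1))
E
```

```text
top near 87 px 392.9 249.4 med [ 468.1 -156.    81.1] rect [366.7 -79.8] [ 40.4 298.4] 53.2 z [73.6 81.1 85.5]
top far 83 px 384.9 187.8 med [ 645.4 -139.7   81.2] rect [ 645.5 -139.4] [49.3 18.3] 23.1 z [76.1 81.2 86.7]
top mat 3256 px 457.7 256.4 med [ 457.8 -351.8    2.6] rect [ 422.4 -192.1] [217.9 498.7] 13.2 z [-2.8  2.6  8. ]
top red 3 px 252.0 201.3 med [609.  233.7  83.3] rect [609.2 232.6] [1. 5.] 14.4 z [80.  83.3 87.9]
side near 354 px 295.7 294.9 med [ 469.1 -163.    74.7] rect [ 424.5 -500.9] [784.9  47.5] 82.5 z [58.2 74.7 83.3]
side far 314 px 383.0 282.0 med [ 643.5 -147.1   76. ] rect [ 667.5 -105. ] [130.3  40.7] 59.2 z [58.7 76.  83.1]
side mat 8116 px 301.6 405.9 med [ 457.8 -360.9    3.2] rect [ 470.8 -585.9] [198.3 607.2] 2.5 z [0.9 3.2 5.6]
side red 32 px 325.4 158.4 med [601.3 344.2  85.1] rect [613. 428.] [193.4  16.3] 81.4 z [76.2 85.1 90.2]
```

View pics/crop1.png

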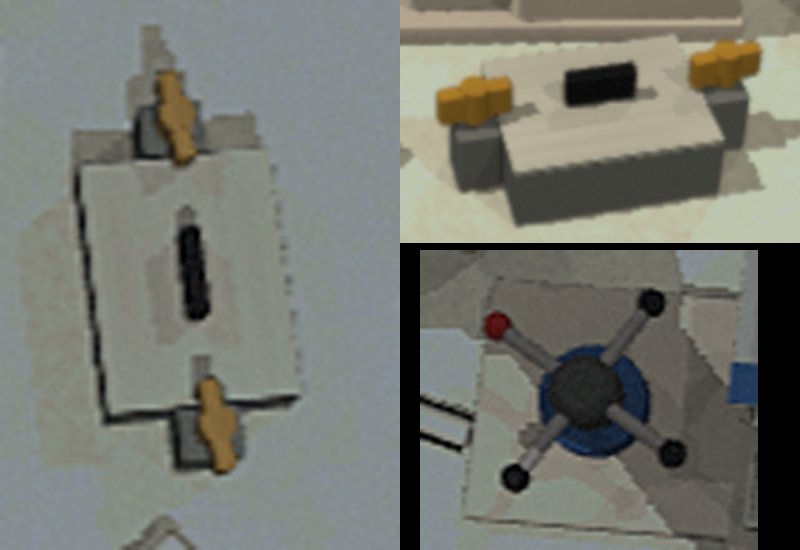

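The crop shows the bare aluminium plate with its black handle between the brass wings on the grey case: that is the cover. The red ball is at about (211,205) in the top view. Next come the precise positions.

```bash
python3 - <<'E'
from h import *
t=dict(np.load("top0.npz")); s=dict(np.load("side0.npz"))
def rect(d,box,f,z,nm,er=0,keep=1):
    x0,y0,x1,y1=box; H=cv2.cvtColor(d["color"],cv2.COLOR_RGB2HSV).astype(int)
    m=np.zeros((480,640),np.uint8); m[y0:y1,x0:x1]=f(H[...,0],H[...,1],H[...,2])[y0:y1,x0:x1]
    n,l,st,c=cv2.connectedComponentsWithStats(m)
    o=np.argsort(-st[1:,4])[:keep]+1
    for i in o:
        if st[i,4]<4: continue
        v,u=np.nonzero(l==i); p=onplane(d,u,v,z)[:,:2]
        rc,wh,an=cv2.minAreaRect(p.astype(np.float32)); w=np.linalg.eigh(np.cov(p.T))[1][:,1]
        zz=pts(d,u,v)[:,2]
        print(nm,st[i,4],"px",c[i].round(1),"mean",p.mean(0).round(1),"rect",np.round(rc,1),np.round(wh,1),round(an,1),"pca",round(np.degrees(np.arctan2(w[1],w[0]))%180,1),"z",np.median(zz).round(1))
br=lambda h,s,v:(h>8)&(h<30)&(s>100)&(v>60)
dk=lambda h,s,v:(v<50)
blue=lambda h,s,v:(h>95)&(h<125)&(s>100)
rect(t,(378,235,400,262),br,81.5,"t near"); rect(t,(375,174,396,200),br,81.5,"t far")
rect(s,(280,282,312,308),br,75,"s near"); rect(s,(370,272,400,293),br,75,"s far")
rect(t,(380,205,396,234),dk,79,"t handle"); rect(s,(325,280,356,300),dk,76,"s handle")
rect(t,(428,215,490,297),blue,3,"t mat"); rect(s,(235,362,370,447),blue,3,"s mat")
rect(t,(270,160,355,235),blue,104,"t bands",keep=2); rect(s,(305,185,395,242),blue,104,"s bands",keep=2)
rect(t,(205,190,265,260),dk,80,"t star",keep=5)
rect(t,(205,195,220,212),lambda h,s,v:((h<8)|(h>172))&(s>110),80,"t red")
H=cv2.cvtColor(t["color"],cv2.COLOR_RGB2GRAY)
# hub top blob and lock heights
for nm,u,v in(("hubtop",236,219),("roof",312,198),("cover",375,230),("coverR",402,225),("tray floor",300,255),("tray floor",307,248),("tray",283,250),("tray",330,250)):
    uu,vv=np.meshgrid(range(u-1,u+2),range(v-1,v+2)); print(nm,np.median(pts(t,uu,vv),0).round(1))
c=np.zeros((560,800,3),np.uint8)
c[:280,:]=cv2.resize(t["color"][228:284,262:422,::-1],(800,280),interpolation=cv2.INTER_CUBIC)
c[280:,:480]=cv2.resize(s["color"][205:275,255:375,::-1],(480,280),interpolation=cv2.INTER_CUBIC)
cv2.imwrite("pics/crop2.png",c)
E
```

```text
t near 93 px [393.  249.5] mean [ 469.  -156.2] rect [ 469.1 -156.3] [48.3 17.6] 4.2 pca 10.5 z 81.1
t far 89 px [385.  187.9] mean [ 644.  -139.8] rect [ 644.  -140.1] [52.7 17.7] 4.2 pca 10.7 z 81.2
s near 365 px [295.6 295. ] mean [ 468.7 -164.3] rect [ 468.6 -164. ] [44.1 47.8] 83.5 pca 28.1 z 74.7
s far 331 px [383.1 282.1] mean [ 643.2 -147.4] rect [ 643.7 -146.8] [47.  52.1] 83.4 pca 34.0 z 75.1
t handle 80 px [388.2 219.4] mean [ 554.3 -146.1] rect [ 555.2 -145.9] [51.6 12.1] 5.0 pca 4.2 z 78.9
s handle 280 px [339.5 289.3] mean [ 554.2 -159.1] rect [ 554.7 -158.9] [51.9 32.1] 4.6 pca 15.4 z 71.3
t mat 3256 px [457.7 256.4] mean [ 459.1 -352. ] rect [ 460.5 -352. ] [198.8 137. ] 2.3 pca 2.2 z 2.6
s mat 8103 px [301.7 405.8] mean [ 459.1 -358.4] rect [ 460.4 -354.3] [197.7 138.2] 2.3 pca 2.0 z 3.2
t bands 774 px [308.2 222.8] mean [541.8  75.4] rect [541.7  75.3] [197.8  30. ] 84.6 pca 84.6 z 103.9
t bands 732 px [312.9 173.8] mean [681.   61.6] rect [681.1  61.7] [196.9  29.8] 84.5 pca 84.5 z 103.5
s bands 718 px [316.3 210.2] mean [540.1  76.1] rect [536.2  78.3] [208.6  45.
[... 238 characters left out ...]
x [256.7 238.8] mean [503.4 218.9] rect [503.5 218.8] [18.  19.5] 45.4 pca 105.1 z 87.3
t star 42 px [251.2 198.7] mean [617.9 236. ] rect [618.3 236.6] [20.4 16.9] 0.9 pca 38.0 z 87.2
t star 41 px [215.  245.4] mean [486.2 334.1] rect [485.9 334. ] [18.1 17.4] 45.3 pca 29.6 z 88.4
t star 32 px [240.4 237.3] mean [508. 264.] rect [507.2 266.1] [ 9.9 42.7] 18.2 pca 106.9 z 40.4
t red 38 px [209.9 204.7] mean [601.9 351.6] rect [601.  351.6] [17.1 17.3] 89.3 pca 165.1 z 87.8
hubtop [557.1 275.3  93.6]
roof [612.4  64.6 100.7]
cover [ 530.4 -111.    54.1]
coverR [ 543.2 -188.    52. ]
tray floor [464.3 101.8  29.2]
tray floor [483.9  81.7  28.9]
tray [479.5 150.3  26.6]
tray [477.4  16.2  26.5]
```

View pics/crop2.png

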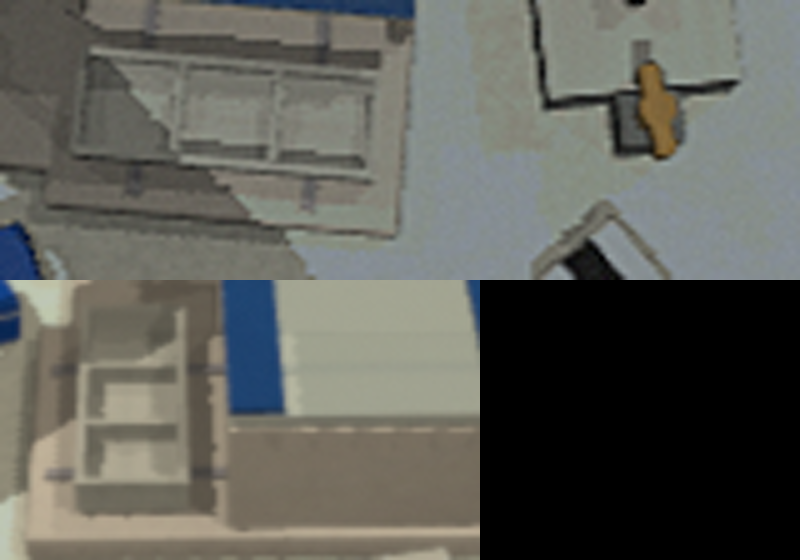

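Crop 2 shows the wound-out tray with three empty compartments at top-view pixels (278–338, 238–264). Bands, balls and wings agree: lock yaw is about -5.5°, the star axis is at (552,285), tray_mid is about (462,83), and the case yaw is about 5°. Next I write a helper that computes the row numbers, then start moving.

```bash
cat >> h.py <<'E'
def R2(p): return np.array([[np.cos(p),np.sin(p)],[np.sin(p),-np.cos(p)]])  # tool xy -> world xy, tool down
def rows(x,y,z,yaw,n,start=None):
    """equal rows from start (default: measured pose) to x,y,z,yaw(deg)"""
    if start is None:
        st=ctrl.read_state(); p=st["eef_pos"]; w=st["tool_rot"][2]
    else: p=np.array(start[:3],float); w=np.radians(start[3])
    dw=(np.radians(yaw)-w+np.pi)%(2*np.pi)-np.pi
    if n is None: n=max(1,int(np.ceil(max(np.hypot(x-p[0],y-p[1])/35,abs(z-p[2])/35,abs(np.degrees(dw))/8))))
    M=sum(R2(w+dw*i/n) for i in range(n)); s=np.linalg.solve(M,np.array([x-p[0],y-p[1]]))
    print(n,"rows dx %.4f dy %.4f dz %.4f az %.4f"%(s[0]/300,s[1]/300,(p[2]-z)/n/300,-np.degrees(dw)/90/n))
def st():
    s=ctrl.read_state(); print("t%.1f"%s["clock"],s["eef_pos"].round(1),"rpy",np.degrees(s["tool_rot"]).round(2),"q7 %.2f"%s["qpos"][6],"F",s["force"].round(1),"w %.1f gf %.1f"%(s["width"],s["gripper_force"]))
E
python3 - <<'E'
from h import *
st(); rows(468,-156,253,72,20); rows(468,-156,130,10,8,(468,-156,253,72))
t=dict(np.load("top0.npz"))
# tray rim corners from crop2 (top view) on z=44
for n,(a,b) in dict(FL=(92,48),FR=(382,70),BR=(372,180),BL=(75,155)).items(): print(n,onplane(t,[262+a/5-.4],[228+b/5-.4],44).round(1))
E
```

```text
t0.1 [277.1 587.4 252.5] rpy [-179.9     0.    154.75] q7 -0.02 F [-0.4  0.6  0.7] w 85.7 gf 0.0
20 rows dx -0.1371 dy -0.0267 dz -0.0001 az 0.0460
8 rows dx 0.0000 dy -0.0000 dz 0.0512 az 0.0861
FL [[513.5 157.7  44. ]]
FR [[499.   -6.6  44. ]]
BR [[436.5  -0.   44. ]]
BL [[452.4 167.   44. ]]
```

step_arm:
  plan:
    - {"dx": -0.137, "dy": -0.027, "az": 0.046, "gripper": 1}
    - {"dx": -0.137, "dy": -0.027, "az": 0.046, "gripper": 1}
    - {"dx": -0.137, "dy": -0.027, "az": 0.046, "gripper": 1}
    - {"dx": -0.137, "dy": -0.027, "az": 0.046, "gripper": 1}
    - {"dx": -0.137, "dy": -0.027, "az": 0.046, "gripper": 1}
    - {"dx": -0.137, "dy": -0.027, "az": 0.046, "gripper": 1}
    - {"dx": -0.137, "dy": -0.027, "az": 0.046, "gripper": 1}
    - {"dx": -0.137, "dy": -0.027, "az": 0.046, "gripper": 1}
    - {"dx": -0.137, "dy": -0.027, "az": 0.046, "gripper": 1}
    - {"dx": -0.137, "dy": -0.027, "az": 0.046, "gripper": 1}
    - {"dx": -0.137, "dy": -0.027, "az": 0.046, "gripper": 1}
    - {"dx": -0.137, "dy": -0.027, "az": 0.046, "gripper": 1}
    - {"dx": -0.137, "dy": -0.027, "az": 0.046, "gripper": 1}
    - {"dx": -0.137, "dy": -0.027, "az": 0.046, "gripper": 1}
    - {"dx": -0.137, "dy": -0.027, "az": 0.046, "gripper": 1}
    - {"dx": -0.137, "dy": -0.027, "az": 0.046, "gripper": 1}
    - {"dx": -0.137, "dy": -0.027, "az": 0.046, "gripper": 1}
    - {"dx": -0.137, "dy": -0.027, "az": 0.046, "gripper": 1}
    - {"dx": -0.137, "dy": -0.027, "az": 0.046, "gripper": 1}
    - {"dx": -0.137, "dy": -0.027, "az": 0.046, "gripper": 1}

```text
invalid input
```

```bash
python3 - <<'E'
from h import *
st(); rows(468,-156,140,10,10)
s=dict(np.load("side0.npz"))
for n,(a,b) in dict(a=(78,308),b=(187,308),c=(187,485),d=(78,485)).items(): print(n,onplane(s,[255+a/4-.4],[205+(b-280)/4-.4],44).round(1))
E
```

```text
t0.1 [277.1 587.4 252.5] rpy [-179.9     0.    154.75] q7 -0.02 F [-0.4  0.6  0.7] w 85.7 gf 0.0
10 rows dx -0.3270 dy 0.0864 dz 0.0375 az 0.1608
a [[450.2 166.   44. ]]
b [[515.9 159.1  44. ]]
c [[497.  -10.5  44. ]]
d [[438.3  -4.   44. ]]
```

step_arm:
  plan:
    - {"dx": -0.137, "dy": -0.027, "dz": 0, "ax": 0, "ay": 0, "az": 0.046, "gripper": 1}
    - {"dx": -0.137, "dy": -0.027, "dz": 0, "ax": 0, "ay": 0, "az": 0.046, "gripper": 1}

```text
clock: 0.35
eef_pos: [343.2, 535.2, 252.7]
tool_rot: [-3.141, 0.0, 2.555]
force: [0.6, -0.8, -0.5]
width: 85.8
gripper_force: 0.0
```

step_arm:
  plan:
    - {"dx": -0.137, "dy": -0.027, "dz": 0, "ax": 0, "ay": 0, "az": 0.046, "gripper": 1}
    - {"dx": -0.137, "dy": -0.027, "dz": 0, "ax": 0, "ay": 0, "az": 0.046, "gripper": 1}
    - {"dx": -0.137, "dy": -0.027, "dz": 0, "ax": 0, "ay": 0, "az": 0.046, "gripper": 1}
    - {"dx": -0.137, "dy": -0.027, "dz": 0, "ax": 0, "ay": 0, "az": 0.046, "gripper": 1}
    - {"dx": -0.137, "dy": -0.027, "dz": 0, "ax": 0, "ay": 0, "az": 0.046, "gripper": 1}
    - {"dx": -0.137, "dy": -0.027, "dz": 0, "ax": 0, "ay": 0, "az": 0.046, "gripper": 1}
    - {"dx": -0.137, "dy": -0.027, "dz": 0, "ax": 0, "ay": 0, "az": 0.046, "gripper": 1}
    - {"dx": -0.137, "dy": -0.027, "dz": 0, "ax": 0, "ay": 0, "az": 0.046, "gripper": 1}
    - {"dx": -0.137, "dy": -0.027, "dz": 0, "ax": 0, "ay": 0, "az": 0.046, "gripper": 1}
    - {"dx": -0.137, "dy": -0.027, "dz": 0, "ax": 0, "ay": 0, "az": 0.046, "gripper": 1}
    - {"dx": -0.137, "dy": -0.027, "dz": 0, "ax": 0, "ay": 0, "az": 0.046, "gripper": 1}
    - {"dx": -0.137, "dy": -0.027, "dz": 0, "ax": 0, "ay": 0, "az": 0.046, "gripper": 1}
    - {"dx": -0.137, "dy": -0.027, "dz": 0, "ax": 0, "ay": 0, "az": 0.046, "gripper": 1}
    - {"dx": -0.137, "dy": -0.027, "dz": 0, "ax": 0, "ay": 0, "az": 0.046, "gripper": 1}
    - {"dx": -0.137, "dy": -0.027, "dz": 0, "ax": 0, "ay": 0, "az": 0.046, "gripper": 1}
    - {"dx": -0.137, "dy": -0.027, "dz": 0, "ax": 0, "ay": 0, "az": 0.046, "gripper": 1}
    - {"dx": -0.137, "dy": -0.027, "dz": 0, "ax": 0, "ay": 0, "az": 0.046, "gripper": 1}
    - {"dx": -0.137, "dy": -0.027, "dz": 0, "ax": 0, "ay": 0, "az": 0.046, "gripper": 1}

```text
clock: 2.6
eef_pos: [465.7, -156.6, 253.1]
tool_rot: [-3.141, 0.0, 1.253]
force: [-0.3, -0.2, -0.6]
width: 85.5
gripper_force: 0.0
```

```bash
python3 - <<'E'
from h import *
st(); rows(468,-156,120,10,12)
E
```

```text
t2.6 [ 465.7 -156.6  253.1] rpy [-1.7999e+02  1.0000e-02  7.1810e+01] q7 0.23 F [-0.3 -0.2 -0.6] w 85.5 gf 0.0
12 rows dx 0.0006 dy 0.0003 dz 0.0370 az 0.0572
```

step_arm:
  plan:
    - {"dx": 0.001, "dy": 0, "dz": 0.037, "ax": 0, "ay": 0, "az": 0.057, "gripper": 0.5}
    - {"dx": 0.001, "dy": 0, "dz": 0.037, "ax": 0, "ay": 0, "az": 0.057, "gripper": 0.5}
    - {"dx": 0.001, "dy": 0, "dz": 0.037, "ax": 0, "ay": 0, "az": 0.057, "gripper": 0.5}
    - {"dx": 0.001, "dy": 0, "dz": 0.037, "ax": 0, "ay": 0, "az": 0.057, "gripper": 0.5}
    - {"dx": 0.001, "dy": 0, "dz": 0.037, "ax": 0, "ay": 0, "az": 0.057, "gripper": 0.5}
    - {"dx": 0.001, "dy": 0, "dz": 0.037, "ax": 0, "ay": 0, "az": 0.057, "gripper": 0.5}
    - {"dx": 0.001, "dy": 0, "dz": 0.037, "ax": 0, "ay": 0, "az": 0.057, "gripper": 0.5}
    - {"dx": 0.001, "dy": 0, "dz": 0.037, "ax": 0, "ay": 0, "az": 0.057, "gripper": 0.5}
    - {"dx": 0.001, "dy": 0, "dz": 0.037, "ax": 0, "ay": 0, "az": 0.057, "gripper": 0.5}
    - {"dx": 0.001, "dy": 0, "dz": 0.037, "ax": 0, "ay": 0, "az": 0.057, "gripper": 0.5}
    - {"dx": 0.001, "dy": 0, "dz": 0.037, "ax": 0, "ay": 0, "az": 0.057, "gripper": 0.5}
    - {"dx": 0.001, "dy": 0, "dz": 0.037, "ax": 0, "ay": 0, "az": 0.057, "gripper": 0.5}
    - {"dx": 0, "dy": 0, "dz": 0.03, "ax": 0, "ay": 0, "az": 0, "gripper": 0.5}
    - {"dx": 0, "dy": 0, "dz": 0.03, "ax": 0, "ay": 0, "az": 0, "gripper": 0.5}
    - {"dx": 0, "dy": 0, "dz": 0.03, "ax": 0, "ay": 0, "az": 0, "gripper": 0.5}
    - {"dx": 0, "dy": 0, "dz": 0.03, "ax": 0, "ay": 0, "az": 0, "gripper": 0.5}
    - {"dx": 0, "dy": 0, "dz": 0, "ax": 0, "ay": 0, "az": 0, "gripper": 0.5}

```text
clock: 4.72
eef_pos: [468.3, -153.0, 83.5]
tool_rot: [-3.141, 0.001, 0.181]
force: [-1.2, 0.4, 0.4]
width: 42.4
gripper_force: 0.0
```

```bash
python3 - <<'E'
from h import *
st(); rows(468,-156,81,10,2)
d=cap("side"); save(d,"s1.png",(240,150,440,350),3)
E
```

```text
t4.7 [ 468.3 -153.    83.5] rpy [-1.7996e+02  6.0000e-02  1.0380e+01] q7 -0.36 F [-1.2  0.4  0.4] w 42.4 gf 0.0
2 rows dx -0.0014 dy 0.0049 dz 0.0041 az 0.0021
```

View pics/s1.png

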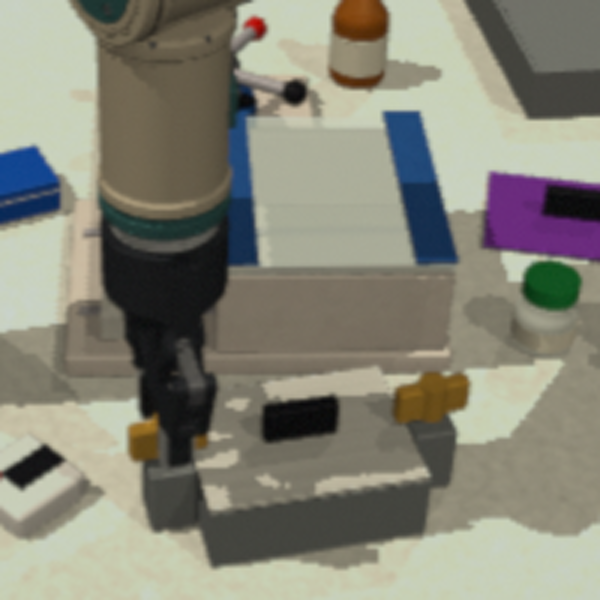

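The picture shows the fingers straddling the near wing (about crop (170,430)). I correct by 3 mm, close, and turn counter-clockwise.

step_arm:
  plan:
    - {"dx": -0.001, "dy": 0.01, "dz": 0.008, "ax": 0, "ay": 0, "az": 0, "gripper": 0.5}
    - {"dx": 0, "dy": 0, "dz": 0, "ax": 0, "ay": 0, "az": 0, "gripper": 0}
    - {"dx": 0, "dy": 0, "dz": 0, "ax": 0, "ay": 0, "az": 0, "gripper": 0}
    - {"dx": 0, "dy": 0, "dz": 0, "ax": 0, "ay": 0, "az": 0, "gripper": 0}
    - {"dx": 0, "dy": 0, "dz": 0, "ax": 0, "ay": 0, "az": 0, "gripper": 0}
    - {"dx": 0, "dy": 0, "dz": 0, "ax": 0, "ay": 0, "az": 0, "gripper": 0}

```text
clock: 5.52
eef_pos: [469.1, -156.3, 82.0]
tool_rot: [3.141, -0.0, 0.181]
force: [-0.4, -0.8, 5.1]
width: 10.6
gripper_force: 60.4
```

```bash
python3 -c "
from h import *
st()"
```

```text
t5.5 [ 469.1 -156.3   82. ] rpy [ 1.7998e+02 -2.0000e-02  1.0380e+01] q7 -0.35 F [-0.4 -0.8  5.1] w 10.6 gf 60.4
```

step_arm:
  plan:
    - {"dx": 0, "dy": 0, "dz": 0, "ax": 0, "ay": 0, "az": -0.08, "gripper": 0}
    - {"dx": 0, "dy": 0, "dz": 0, "ax": 0, "ay": 0, "az": -0.08, "gripper": 0}
    - {"dx": 0, "dy": 0, "dz": 0, "ax": 0, "ay": 0, "az": -0.08, "gripper": 0}
    - {"dx": 0, "dy": 0, "dz": 0, "ax": 0, "ay": 0, "az": -0.08, "gripper": 0}
    - {"dx": 0, "dy": 0, "dz": 0, "ax": 0, "ay": 0, "az": -0.08, "gripper": 0}
    - {"dx": 0, "dy": 0, "dz": 0, "ax": 0, "ay": 0, "az": -0.08, "gripper": 0}
    - {"dx": 0, "dy": 0, "dz": 0, "ax": 0, "ay": 0, "az": -0.08, "gripper": 0}
    - {"dx": 0, "dy": 0, "dz": 0, "ax": 0, "ay": 0, "az": -0.08, "gripper": 0}
    - {"dx": 0, "dy": 0, "dz": 0, "ax": 0, "ay": 0, "az": -0.08, "gripper": 0}
    - {"dx": 0, "dy": 0, "dz": 0, "ax": 0, "ay": 0, "az": -0.08, "gripper": 0}
    - {"dx": 0, "dy": 0, "dz": 0, "ax": 0, "ay": 0, "az": -0.08, "gripper": 0}
    - {"dx": 0, "dy": 0, "dz": 0, "ax": 0, "ay": 0, "az": -0.08, "gripper": 0}
    - {"dx": 0, "dy": 0, "dz": 0, "ax": 0, "ay": 0, "az": 0, "gripper": 0}
    - {"dx": 0, "dy": 0, "dz": 0, "ax": 0, "ay": 0, "az": 0, "gripper": 0.5}
    - {"dx": 0, "dy": 0, "dz": 0, "ax": 0, "ay": 0, "az": 0, "gripper": 0.5}
    - {"dx": 0, "dy": 0, "dz": 0, "ax": 0, "ay": 0, "az": 0, "gripper": 0.5}
    - {"dx": 0, "dy": 0, "dz": -0.1, "ax": 0, "ay": 0, "az": 0, "gripper": 0.5}
    - {"dx": 0, "dy": 0, "dz": -0.1, "ax": 0, "ay": 0, "az": 0, "gripper": 0.5}

```text
clock: 7.78
eef_pos: [468.4, -155.7, 142.0]
tool_rot: [-3.14, -0.001, 1.689]
force: [1.1, 0.6, 0.2]
width: 42.4
gripper_force: 0.0
```

```bash
python3 -c "
from h import *
st(); rows(644.5,-139.5,140,10,11); rows(644.5,-139.5,82,10,3,(644,-139.5,140,10))"
```

```text
t7.8 [ 468.4 -155.7  142. ] rpy [-1.7991e+02 -5.0000e-02  9.6770e+01] q7 0.59 F [1.1 0.6 0.2] w 42.4 gf 0.0
11 rows dx 0.0363 dy 0.0466 dz 0.0006 az 0.0876
3 rows dx 0.0005 dy 0.0001 dz 0.0644 az -0.0000
```

step_arm:
  plan:
    - {"dx": 0.0363, "dy": 0.0466, "dz": 0, "ax": 0, "ay": 0, "az": 0.0876, "gripper": 0.5}
    - {"dx": 0.0363, "dy": 0.0466, "dz": 0, "ax": 0, "ay": 0, "az": 0.0876, "gripper": 0.5}
    - {"dx": 0.0363, "dy": 0.0466, "dz": 0, "ax": 0, "ay": 0, "az": 0.0876, "gripper": 0.5}
    - {"dx": 0.0363, "dy": 0.0466, "dz": 0, "ax": 0, "ay": 0, "az": 0.0876, "gripper": 0.5}
    - {"dx": 0.0363, "dy": 0.0466, "dz": 0, "ax": 0, "ay": 0, "az": 0.0876, "gripper": 0.5}
    - {"dx": 0.0363, "dy": 0.0466, "dz": 0, "ax": 0, "ay": 0, "az": 0.0876, "gripper": 0.5}
    - {"dx": 0.0363, "dy": 0.0466, "dz": 0, "ax": 0, "ay": 0, "az": 0.0876, "gripper": 0.5}
    - {"dx": 0.0363, "dy": 0.0466, "dz": 0, "ax": 0, "ay": 0, "az": 0.0876, "gripper": 0.5}
    - {"dx": 0.0363, "dy": 0.0466, "dz": 0, "ax": 0, "ay": 0, "az": 0.0876, "gripper": 0.5}
    - {"dx": 0.0363, "dy": 0.0466, "dz": 0, "ax": 0, "ay": 0, "az": 0.0876, "gripper": 0.5}
    - {"dx": 0.0363, "dy": 0.0466, "dz": 0, "ax": 0, "ay": 0, "az": 0.0876, "gripper": 0.5}
    - {"dx": 0, "dy": 0, "dz": 0, "ax": 0, "ay": 0, "az": 0, "gripper": 0.5}
    - {"dx": 0, "dy": 0, "dz": 0, "ax": 0, "ay": 0, "az": 0, "gripper": 0.5}

```text
clock: 9.4
eef_pos: [644.3, -139.0, 141.2]
tool_rot: [-3.14, 0.001, 0.178]
force: [-0.3, -0.4, -0.8]
width: 42.8
gripper_force: 0.0
```

```bash
python3 -c "
from h import *
st(); rows(644.5,-139.5,82,10,4)"
```

```text
t9.4 [ 644.3 -139.   141.2] rpy [-1.7993e+02  8.0000e-02  1.0180e+01] q7 -0.70 F [-0.3 -0.4 -0.8] w 42.8 gf 0.0
4 rows dx 0.0001 dy 0.0004 dz 0.0494 az 0.0005
```

step_arm:
  plan:
    - {"dx": 0, "dy": 0, "dz": 0.049, "ax": 0, "ay": 0, "az": 0, "gripper": 0.5}
    - {"dx": 0, "dy": 0, "dz": 0.049, "ax": 0, "ay": 0, "az": 0, "gripper": 0.5}
    - {"dx": 0, "dy": 0, "dz": 0.049, "ax": 0, "ay": 0, "az": 0, "gripper": 0.5}
    - {"dx": 0, "dy": 0, "dz": 0.049, "ax": 0, "ay": 0, "az": 0, "gripper": 0.5}
    - {"dx": 0, "dy": 0, "dz": 0, "ax": 0, "ay": 0, "az": 0, "gripper": 0}
    - {"dx": 0, "dy": 0, "dz": 0, "ax": 0, "ay": 0, "az": 0, "gripper": 0}
    - {"dx": 0, "dy": 0, "dz": 0, "ax": 0, "ay": 0, "az": 0, "gripper": 0}
    - {"dx": 0, "dy": 0, "dz": 0, "ax": 0, "ay": 0, "az": 0, "gripper": 0}
    - {"dx": 0, "dy": 0, "dz": 0, "ax": 0, "ay": 0, "az": 0, "gripper": 0}
    - {"dx": 0, "dy": 0, "dz": 0, "ax": 0, "ay": 0, "az": 0, "gripper": 0}

```text
clock: 10.65
eef_pos: [645.2, -139.6, 82.9]
tool_rot: [-3.141, 0.0, 0.176]
force: [-0.4, 0.6, -3.2]
width: 11.0
gripper_force: 61.3
```

```bash
python3 -c "
from h import *
st()"
```

```text
t10.7 [ 645.2 -139.6   82.9] rpy [-1.7999e+02  1.0000e-02  1.0070e+01] q7 -0.66 F [-0.4  0.6 -3.2] w 11.0 gf 61.3
```

step_arm:
  plan:
    - {"dx": 0, "dy": 0, "dz": 0, "ax": 0, "ay": 0, "az": -0.08, "gripper": 0}
    - {"dx": 0, "dy": 0, "dz": 0, "ax": 0, "ay": 0, "az": -0.08, "gripper": 0}
    - {"dx": 0, "dy": 0, "dz": 0, "ax": 0, "ay": 0, "az": -0.08, "gripper": 0}
    - {"dx": 0, "dy": 0, "dz": 0, "ax": 0, "ay": 0, "az": -0.08, "gripper": 0}
    - {"dx": 0, "dy": 0, "dz": 0, "ax": 0, "ay": 0, "az": -0.08, "gripper": 0}
    - {"dx": 0, "dy": 0, "dz": 0, "ax": 0, "ay": 0, "az": -0.08, "gripper": 0}
    - {"dx": 0, "dy": 0, "dz": 0, "ax": 0, "ay": 0, "az": -0.08, "gripper": 0}
    - {"dx": 0, "dy": 0, "dz": 0, "ax": 0, "ay": 0, "az": -0.08, "gripper": 0}
    - {"dx": 0, "dy": 0, "dz": 0, "ax": 0, "ay": 0, "az": -0.08, "gripper": 0}
    - {"dx": 0, "dy": 0, "dz": 0, "ax": 0, "ay": 0, "az": -0.08, "gripper": 0}
    - {"dx": 0, "dy": 0, "dz": 0, "ax": 0, "ay": 0, "az": -0.08, "gripper": 0}
    - {"dx": 0, "dy": 0, "dz": 0, "ax": 0, "ay": 0, "az": -0.08, "gripper": 0}
    - {"dx": 0, "dy": 0, "dz": 0, "ax": 0, "ay": 0, "az": 0, "gripper": 0}
    - {"dx": 0, "dy": 0, "dz": 0, "ax": 0, "ay": 0, "az": 0, "gripper": 0.5}
    - {"dx": 0, "dy": 0, "dz": 0, "ax": 0, "ay": 0, "az": 0, "gripper": 0.5}
    - {"dx": 0, "dy": 0, "dz": 0, "ax": 0, "ay": 0, "az": 0, "gripper": 0.5}
    - {"dx": 0, "dy": 0, "dz": -0.1, "ax": 0, "ay": 0, "az": 0, "gripper": 0.5}
    - {"dx": 0, "dy": 0, "dz": -0.1, "ax": 0, "ay": 0, "az": 0, "gripper": 0.5}
    - {"dx": 0, "dy": 0, "dz": -0.1, "ax": 0, "ay": 0, "az": 0, "gripper": 0.5}

```text
clock: 13.02
eef_pos: [645.1, -139.8, 174.0]
tool_rot: [-3.141, 0.0, 1.683]
force: [-0.0, 0.6, -0.1]
width: 42.7
gripper_force: 0.0
```

```bash
python3 - <<'E'
from h import *
st(); rows(555.5,-147,140,5,11)
d=cap("side"); c=np.zeros((360,800,3),np.uint8)
c[:,:480]=cv2.resize(d["color"][240:360,260:420,::-1],(480,360))
t=cap("top"); c[:,500:]=cv2.resize(t["color"][150:270,340:440,::-1],(300,360)); cv2.imwrite("pics/c3.png",c)
for d,z,bs in((t,81.5,((376,236,402,264),(370,172,402,202))),(d,76,((270,275,320,315),(360,265,410,300)))):
  H=cv2.cvtColor(d["color"],cv2.COLOR_RGB2HSV).astype(int); m=(H[...,0]>8)&(H[...,0]<30)&(H[...,1]>100)&(H[...,2]>60)
  for x0,y0,x1,y1 in bs:
    v,u=np.nonzero(m[y0:y1,x0:x1]); p=onplane(d,u+x0,v+y0,z)[:,:2]; rc,wh,an=cv2.minAreaRect(p.astype(np.float32)); print(len(u),np.round(rc,1),np.round(wh,1),round(an,1))
E
```

```text
t13.0 [ 645.1 -139.8  174. ] rpy [-179.99    0.     96.43] q7 0.46 F [-0.   0.6 -0.1] w 42.7 gf 0.0
11 rows dx -0.0194 dy -0.0233 dz 0.0103 az 0.0924
12 [ 471.6 -175.5] [5.5 8.5] 87.9Traceback (most recent call last):
  File "<stdin>", line 9, in <module>
  File "h.py", line 15, in onplane
    s=slopes(d,u,v); T=np.array(d["T"]); r=np.c_[s,np.ones(len(s))]@T[:3,:3].T; o=T[:3,3]
  File "h.py", line 13, in slopes
    return cv2.undistortPoints(p,K,np.array([d["k1"],0,0,0.]))[:,0]
           ~~~~~~~~~~~~~~~~~~~^^^^^^^^^^^^^^^^^^^^^^^^^^^^^^^^
cv2.error: OpenCV(4.12.0) /io/opencv/modules/calib3d/src/undistort.dispatch.cpp:347: error: (-215:Assertion failed) CV_IS_MAT(_src) && CV_IS_MAT(_dst) && (_src->rows == 1 || _src->cols == 1) && (_dst->rows == 1 || _dst->cols == 1) && _src->cols + _src->rows - 1 == _dst->rows + _dst->cols - 1 && (CV_MAT_TYPE(_src->type) == CV_32FC2 || CV_MAT_TYPE(_src->type) == CV_64FC2) && (CV_MAT_TYPE(_dst->type) == CV_32FC2 || CV_MAT_TYPE(_dst->type) == CV_64FC2) in function 'cvUndistortPointsInternal'
```

View pics/c3.png

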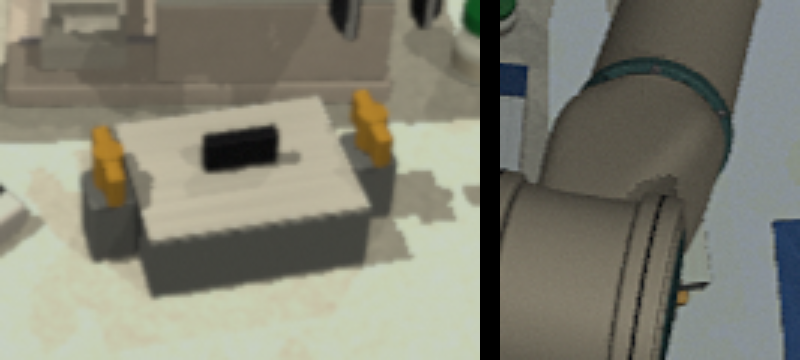

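Both wings now stand across the case, at crop (108,165) and (372,127), and the cover is undisturbed with its handle at (240,148). Next I grip the handle.

step_arm:
  plan:
    - {"dx": -0.0194, "dy": -0.0233, "dz": 0.01, "ax": 0, "ay": 0, "az": 0.0924, "gripper": 0.5}
    - {"dx": -0.0194, "dy": -0.0233, "dz": 0.01, "ax": 0, "ay": 0, "az": 0.0924, "gripper": 0.5}
    - {"dx": -0.0194, "dy": -0.0233, "dz": 0.01, "ax": 0, "ay": 0, "az": 0.0924, "gripper": 0.5}
    - {"dx": -0.0194, "dy": -0.0233, "dz": 0.01, "ax": 0, "ay": 0, "az": 0.0924, "gripper": 0.5}
    - {"dx": -0.0194, "dy": -0.0233, "dz": 0.01, "ax": 0, "ay": 0, "az": 0.0924, "gripper": 0.5}
    - {"dx": -0.0194, "dy": -0.0233, "dz": 0.01, "ax": 0, "ay": 0, "az": 0.0924, "gripper": 0.5}
    - {"dx": -0.0194, "dy": -0.0233, "dz": 0.01, "ax": 0, "ay": 0, "az": 0.0924, "gripper": 0.5}
    - {"dx": -0.0194, "dy": -0.0233, "dz": 0.01, "ax": 0, "ay": 0, "az": 0.0924, "gripper": 0.5}
    - {"dx": -0.0194, "dy": -0.0233, "dz": 0.01, "ax": 0, "ay": 0, "az": 0.0924, "gripper": 0.5}
    - {"dx": -0.0194, "dy": -0.0233, "dz": 0.01, "ax": 0, "ay": 0, "az": 0.0924, "gripper": 0.5}
    - {"dx": -0.0194, "dy": -0.0233, "dz": 0.01, "ax": 0, "ay": 0, "az": 0.0924, "gripper": 0.5}
    - {"dx": 0, "dy": 0, "dz": 0.05, "ax": 0, "ay": 0, "az": 0, "gripper": 0.5}
    - {"dx": 0, "dy": 0, "dz": 0.05, "ax": 0, "ay": 0, "az": 0, "gripper": 0.5}
    - {"dx": 0, "dy": 0, "dz": 0.05, "ax": 0, "ay": 0, "az": 0, "gripper": 0.5}
    - {"dx": 0, "dy": 0, "dz": 0, "ax": 0, "ay": 0, "az": 0, "gripper": 0.5}

```text
clock: 15.0
eef_pos: [554.8, -147.0, 93.2]
tool_rot: [-3.14, 0.003, 0.087]
force: [-0.2, 0.2, -0.8]
width: 42.8
gripper_force: 0.0
```

```bash
python3 -c "
from h import *
st(); rows(555.5,-147,78,5,2)"
```

```text
t15.0 [ 554.8 -147.    93.2] rpy [-1.7994e+02  1.5000e-01  4.9900e+00] q7 -0.61 F [-0.2  0.2 -0.8] w 42.8 gf 0.0
2 rows dx 0.0012 dy 0.0001 dz 0.0253 az -0.0000
```

step_arm:
  plan:
    - {"dx": 0.001, "dy": 0, "dz": 0.025, "ax": 0, "ay": 0, "az": 0, "gripper": 0.5}
    - {"dx": 0.001, "dy": 0, "dz": 0.025, "ax": 0, "ay": 0, "az": 0, "gripper": 0.5}
    - {"dx": 0, "dy": 0, "dz": 0, "ax": 0, "ay": 0, "az": 0, "gripper": 0}
    - {"dx": 0, "dy": 0, "dz": 0, "ax": 0, "ay": 0, "az": 0, "gripper": 0}
    - {"dx": 0, "dy": 0, "dz": 0, "ax": 0, "ay": 0, "az": 0, "gripper": 0}
    - {"dx": 0, "dy": 0, "dz": 0, "ax": 0, "ay": 0, "az": 0, "gripper": 0}
    - {"dx": 0, "dy": 0, "dz": 0, "ax": 0, "ay": 0, "az": 0, "gripper": 0}
    - {"dx": 0, "dy": 0, "dz": -0.02, "ax": 0, "ay": 0, "az": 0, "gripper": 0}
    - {"dx": 0, "dy": 0, "dz": -0.05, "ax": 0, "ay": 0, "az": 0, "gripper": 0}
    - {"dx": 0, "dy": 0, "dz": -0.08, "ax": 0, "ay": 0, "az": 0, "gripper": 0}
    - {"dx": 0, "dy": 0, "dz": -0.08, "ax": 0, "ay": 0, "az": 0, "gripper": 0}
    - {"dx": 0, "dy": 0, "dz": -0.05, "ax": 0, "ay": 0, "az": 0, "gripper": 0}

```text
clock: 16.5
eef_pos: [556.6, -147.2, 165.7]
tool_rot: [3.141, -0.001, 0.087]
force: [0.4, 0.2, -2.6]
width: 10.2
gripper_force: 60.4
```

```bash
python3 -c "
from h import *
st(); rows(460.5,-352,160,3,8)"
```

```text
t16.5 [ 556.6 -147.2  165.7] rpy [ 1.7997e+02 -8.0000e-02  4.9800e+00] q7 -0.69 F [ 0.4  0.2 -2.6] w 10.2 gf 60.4
8 rows dx -0.0461 dy 0.0822 dz 0.0024 az 0.0027
```

step_arm:
  plan:
    - {"dx": -0.0461, "dy": 0.0822, "dz": 0.002, "ax": 0, "ay": 0, "az": 0.0027, "gripper": 0}
    - {"dx": -0.0461, "dy": 0.0822, "dz": 0.002, "ax": 0, "ay": 0, "az": 0.0027, "gripper": 0}
    - {"dx": -0.0461, "dy": 0.0822, "dz": 0.002, "ax": 0, "ay": 0, "az": 0.0027, "gripper": 0}
    - {"dx": -0.0461, "dy": 0.0822, "dz": 0.002, "ax": 0, "ay": 0, "az": 0.0027, "gripper": 0}
    - {"dx": -0.0461, "dy": 0.0822, "dz": 0.002, "ax": 0, "ay": 0, "az": 0.0027, "gripper": 0}
    - {"dx": -0.0461, "dy": 0.0822, "dz": 0.002, "ax": 0, "ay": 0, "az": 0.0027, "gripper": 0}
    - {"dx": -0.0461, "dy": 0.0822, "dz": 0.002, "ax": 0, "ay": 0, "az": 0.0027, "gripper": 0}
    - {"dx": -0.0461, "dy": 0.0822, "dz": 0.002, "ax": 0, "ay": 0, "az": 0.0027, "gripper": 0}
    - {"dx": 0, "dy": 0, "dz": 0, "ax": 0, "ay": 0, "az": 0, "gripper": 0}
    - {"dx": 0, "dy": 0, "dz": 0.08, "ax": 0, "ay": 0, "az": 0, "gripper": 0}
    - {"dx": 0, "dy": 0, "dz": 0.08, "ax": 0, "ay": 0, "az": 0, "gripper": 0}
    - {"dx": 0, "dy": 0, "dz": 0.08, "ax": 0, "ay": 0, "az": 0, "gripper": 0}
    - {"dx": 0, "dy": 0, "dz": 0.08, "ax": 0, "ay": 0, "az": 0, "gripper": 0}
    - {"dx": 0, "dy": 0, "dz": 0.04, "ax": 0, "ay": 0, "az": 0, "gripper": 0}
    - {"dx": 0, "dy": 0, "dz": 0, "ax": 0, "ay": 0, "az": 0, "gripper": 0}

```text
clock: 18.38
eef_pos: [460.1, -350.9, 50.6]
tool_rot: [-3.14, 0.001, 0.054]
force: [-0.8, 0.1, -0.7]
width: 10.7
gripper_force: 60.5
```

```bash
python3 -c "
from h import *
st()"
```

```text
t18.4 [ 460.1 -350.9   50.6] rpy [-1.7993e+02  5.0000e-02  3.0700e+00] q7 -0.24 F [-0.8  0.1 -0.7] w 10.7 gf 60.5
```

step_arm:
  plan:
    - {"dx": 0, "dy": 0, "dz": 0.02, "ax": 0, "ay": 0, "az": 0, "gripper": 0}
    - {"dx": 0, "dy": 0, "dz": 0.02, "ax": 0, "ay": 0, "az": 0, "gripper": 0}
    - {"dx": 0, "dy": 0, "dz": 0.01, "ax": 0, "ay": 0, "az": 0, "gripper": 0}
    - {"dx": 0, "dy": 0, "dz": 0, "ax": 0, "ay": 0, "az": 0, "gripper": 0}

```text
clock: 18.88
eef_pos: [460.0, -351.7, 36.0]
tool_rot: [-3.141, 0.0, 0.053]
force: [-0.3, -0.3, -2.5]
width: 10.9
gripper_force: 60.5
```

```bash
python3 - <<'E'
from h import *
st(); d=cap("side"); save(d,"s4.png",(220,300,420,450),4)
E
```

```text
t18.9 [ 460.  -351.7   36. ] rpy [-1.7998e+02  1.0000e-02  3.0300e+00] q7 -0.23 F [-0.3 -0.3 -2.5] w 10.9 gf 60.5
```

View pics/s4.png

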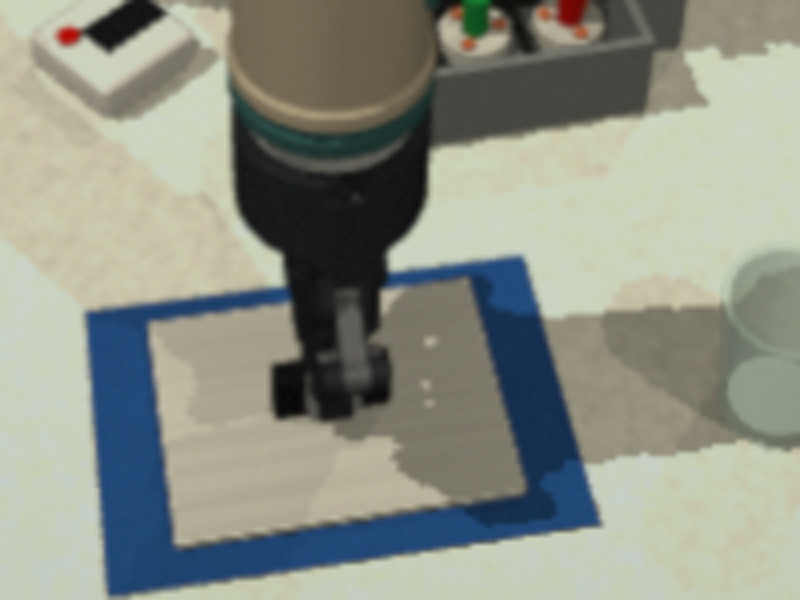

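The cover hangs just above the mat (crop (335,410)), well centred, and green and red stems show in the middle and far nests. I lower the last 3 mm, release and lift.

step_arm:
  plan:
    - {"dx": 0, "dy": 0, "dz": 0.01, "ax": 0, "ay": 0, "az": 0, "gripper": 0}
    - {"dx": 0, "dy": 0, "dz": 0.002, "ax": 0, "ay": 0, "az": 0, "gripper": 0}
    - {"dx": 0, "dy": 0, "dz": 0, "ax": 0, "ay": 0, "az": 0, "gripper": 0.4}
    - {"dx": 0, "dy": 0, "dz": 0, "ax": 0, "ay": 0, "az": 0, "gripper": 0.4}
    - {"dx": 0, "dy": 0, "dz": 0, "ax": 0, "ay": 0, "az": 0, "gripper": 0.4}
    - {"dx": 0, "dy": 0, "dz": 0, "ax": 0, "ay": 0, "az": 0, "gripper": 0.4}
    - {"dx": 0, "dy": 0, "dz": -0.1, "ax": 0, "ay": 0, "az": 0, "gripper": 0.4}
    - {"dx": 0, "dy": 0, "dz": -0.15, "ax": 0, "ay": 0, "az": 0, "gripper": 0.4}
    - {"dx": 0, "dy": 0, "dz": -0.15, "ax": 0, "ay": 0, "az": 0, "gripper": 0.4}
    - {"dx": 0, "dy": 0, "dz": -0.1, "ax": 0, "ay": 0, "az": 0, "gripper": 0.4}
    - {"dx": 0, "dy": 0, "dz": 0, "ax": 0, "ay": 0, "az": 0, "gripper": 0.4}

```text
clock: 20.3
eef_pos: [461.2, -352.8, 184.7]
tool_rot: [3.139, -0.004, 0.053]
force: [1.0, -0.3, 0.2]
width: 34.0
gripper_force: 0.0
```

```bash
python3 - <<'E'
from h import *
st(); s=cap("side"); t=cap("top"); np.savez("s5.npz",**s); np.savez("t5.npz",**t)
c=np.zeros((600,800,3),np.uint8)
c[:300,:500]=cv2.resize(s["color"][255:345,270:420,::-1],(500,300)); c[300:,:480]=cv2.resize(s["color"][350:450,220:380,::-1],(480,300)); c[:550,500:]=cv2.resize(t["color"][170:280,360:420,::-1],(300,550)); cv2.imwrite("pics/c5.png",c)
for n,d,b in(("s",s,(290,265,390,330)),("t",t,(355,180,420,260))):
  H=cv2.cvtColor(d["color"],cv2.COLOR_RGB2HSV).astype(int); h,sa,v=H[...,0],H[...,1],H[...,2]
  for k,m in dict(red=((h<6)|(h>174))&(sa>150),yel=(h>22)&(h<34)&(sa>140),grn=(h>45)&(h<80)&(sa>120)).items():
    M=np.zeros((480,640),np.uint8); M[b[1]:b[3],b[0]:b[2]]=(m&(v>50))[b[1]:b[3],b[0]:b[2]]
    nn,l,stt,c=cv2.connectedComponentsWithStats(M)
    for i in range(1,nn):
      if stt[i,4]<8: continue
      vv,uu=np.nonzero(l==i); q=pts(d,uu,vv); top=np.percentile(q[:,2],85); 
      print(n,k,stt[i,4],c[i].round(1),"ztop %.1f"%top,"onplane42",onplane(d,[c[i][0]],[c[i][1]],42)[0,:2].round(1),"top pts",np.median(q[q[:,2]>top-6],0).round(1))
E
```

```text
t20.3 [ 461.2 -352.8  184.7] rpy [179.83  -0.2    3.05] q7 -0.37 F [ 1.  -0.3  0.2] w 34.0 gf 0.0
s red 86 [362.4 298.5] ztop 42.1 onplane42 [ 602.7 -154.7] top pts [ 603.1 -149.1   40.9]
s yel 29 [319.  305.1] ztop 41.4 onplane42 [ 514.6 -163.1] top pts [ 515.  -159.6   40.9]
s grn 83 [338.5 301.2] ztop 41.9 onplane42 [ 554.2 -156.7] top pts [ 554.6 -150.3   41. ]
t red 21 [385.7 205.4] ztop 42.6 onplane42 [ 603.1 -144.9] top pts [ 605.4 -145.6   40.1]
```

View pics/c5.png

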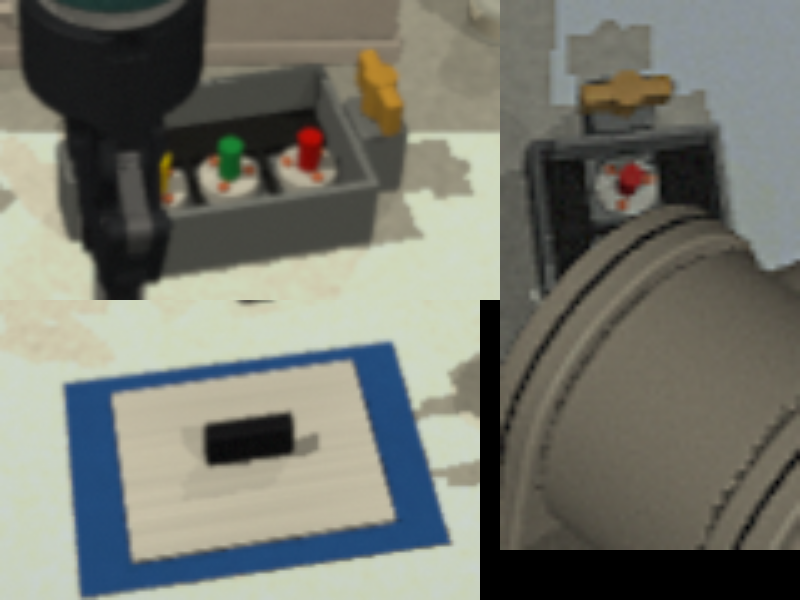

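All three carriers are present: yellow near, green middle (crop (230,155)), red far (308,148); the cover lies flat on the mat. Red goes first, at about (602.5,-144.5).

```bash
python3 -c "
from h import *
rows(602.5,-144.5,150,5,8); rows(602.5,-144.5,48,5,4,(602.5,-144.5,150,5)); rows(481,136.5,175,-5.5,10,(602.5,-144.5,175,5))"
```

```text
8 rows dx 0.0651 dy -0.0819 dz 0.0133 az -0.0027
4 rows dx 0.0000 dy -0.0000 dz 0.0850 az -0.0000
10 rows dx -0.0401 dy -0.0940 dz 0.0000 az 0.0117
```

step_arm:
  plan:
    - {"dx": 0.065, "dy": -0.082, "dz": 0, "ax": 0, "ay": 0, "az": -0.0027, "gripper": 0.4}
    - {"dx": 0.065, "dy": -0.082, "dz": 0, "ax": 0, "ay": 0, "az": -0.0027, "gripper": 0.4}
    - {"dx": 0.065, "dy": -0.082, "dz": 0, "ax": 0, "ay": 0, "az": -0.0027, "gripper": 0.4}
    - {"dx": 0.065, "dy": -0.082, "dz": 0, "ax": 0, "ay": 0, "az": -0.0027, "gripper": 0.4}
    - {"dx": 0.065, "dy": -0.082, "dz": 0, "ax": 0, "ay": 0, "az": -0.0027, "gripper": 0.4}
    - {"dx": 0.065, "dy": -0.082, "dz": 0, "ax": 0, "ay": 0, "az": -0.0027, "gripper": 0.4}
    - {"dx": 0.065, "dy": -0.082, "dz": 0, "ax": 0, "ay": 0, "az": -0.0027, "gripper": 0.4}
    - {"dx": 0.065, "dy": -0.082, "dz": 0, "ax": 0, "ay": 0, "az": -0.0027, "gripper": 0.4}
    - {"dx": 0, "dy": 0, "dz": 0.1, "ax": 0, "ay": 0, "az": 0, "gripper": 0.4}
    - {"dx": 0, "dy": 0, "dz": 0.1, "ax": 0, "ay": 0, "az": 0, "gripper": 0.4}
    - {"dx": 0, "dy": 0, "dz": 0, "ax": 0, "ay": 0, "az": 0, "gripper": 0.4}
    - {"dx": 0, "dy": 0, "dz": 0, "ax": 0, "ay": 0, "az": 0, "gripper": 0.4}

```text
clock: 21.9
eef_pos: [602.4, -145.3, 122.5]
tool_rot: [3.141, 0.0, 0.086]
force: [0.1, -0.0, 0.1]
width: 34.1
gripper_force: 0.0
```

```bash
cat > car.py <<'E'
from h import *
import sys
st(); 
for n,b in(("side",(285,262,395,335)),("top",(350,170,425,262))):
  d=cap(n); H=cv2.cvtColor(d["color"],cv2.COLOR_RGB2HSV).astype(int); h,sa,v=H[...,0],H[...,1],H[...,2]
  for k,m in dict(red=((h<6)|(h>174))&(sa>150),yel=(h>22)&(h<34)&(sa>140),grn=(h>45)&(h<80)&(sa>120)).items():
    M=np.zeros((480,640),np.uint8); M[b[1]:b[3],b[0]:b[2]]=(m&(v>50))[b[1]:b[3],b[0]:b[2]]
    nn,l,s,c=cv2.connectedComponentsWithStats(M)
    for i in range(1,nn):
      if s[i,4]<12: continue
      vv,uu=np.nonzero(l==i); z=np.median(pts(d,uu,vv)[:,2]); print(n,k,s[i,4],c[i].round(1),"z %.1f"%z,"on z30",onplane(d,[c[i][0]],[c[i][1]],30)[0,:2].round(1))
E
python3 car.py; python3 -c "
from h import *
rows(602.5,-144.5,48,5,2)"
```

```text
t21.9 [ 602.4 -145.3  122.5] rpy [1.7998e+02 3.0000e-02 4.9500e+00] q7 -0.70 F [ 0.1 -0.   0.1] w 34.1 gf 0.0
side red 85 [362.5 298.5] z 34.6 on z30 [ 606.1 -142.5]
side yel 94 [316.7 304.9] z 34.6 on z30 [ 512. -150.]
side grn 82 [338.5 301.1] z 36.6 on z30 [ 556.8 -144.2]
top red 20 [385.7 205.6] z 38.9 on z30 [ 605.2 -146.4]
top yel 16 [389.6 236.7] z 40.9 on z30 [ 514.  -154.5]
top grn 15 [386.9 221.7] z 41.9 on z30 [ 557.9 -148.2]
2 rows dx -0.0007 dy -0.0015 dz 0.1257 az -0.0002
```

step_arm:
  plan:
    - {"dx": 0, "dy": -0.001, "dz": 0.1, "ax": 0, "ay": 0, "az": 0, "gripper": 0.4}
    - {"dx": 0, "dy": -0.001, "dz": 0.1, "ax": 0, "ay": 0, "az": 0, "gripper": 0.4}
    - {"dx": 0, "dy": 0, "dz": 0.05, "ax": 0, "ay": 0, "az": 0, "gripper": 0.4}
    - {"dx": 0, "dy": 0, "dz": 0, "ax": 0, "ay": 0, "az": 0, "gripper": 0.4}
    - {"dx": 0, "dy": 0, "dz": 0, "ax": 0, "ay": 0, "az": 0, "gripper": 0}
    - {"dx": 0, "dy": 0, "dz": 0, "ax": 0, "ay": 0, "az": 0, "gripper": 0}
    - {"dx": 0, "dy": 0, "dz": 0, "ax": 0, "ay": 0, "az": 0, "gripper": 0}
    - {"dx": 0, "dy": 0, "dz": 0, "ax": 0, "ay": 0, "az": 0, "gripper": 0}
    - {"dx": 0, "dy": 0, "dz": 0, "ax": 0, "ay": 0, "az": 0, "gripper": 0}

```text
clock: 23.12
eef_pos: [603.3, -144.8, 48.9]
tool_rot: [3.141, -0.002, 0.087]
force: [-0.5, 0.6, 5.6]
width: 11.0
gripper_force: 58.9
```

step_arm:
  plan:
    - {"dx": 0, "dy": 0, "dz": -0.05, "ax": 0, "ay": 0, "az": 0, "gripper": 0}
    - {"dx": 0, "dy": 0, "dz": -0.1, "ax": 0, "ay": 0, "az": 0, "gripper": 0}
    - {"dx": 0, "dy": 0, "dz": -0.1, "ax": 0, "ay": 0, "az": 0, "gripper": 0}
    - {"dx": 0, "dy": 0, "dz": -0.1, "ax": 0, "ay": 0, "az": 0, "gripper": 0}
    - {"dx": 0, "dy": 0, "dz": -0.08, "ax": 0, "ay": 0, "az": 0, "gripper": 0}
    - {"dx": 0, "dy": 0, "dz": 0, "ax": 0, "ay": 0, "az": 0, "gripper": 0}

```text
clock: 23.88
eef_pos: [603.5, -144.6, 178.9]
tool_rot: [3.14, -0.004, 0.087]
force: [0.5, -0.5, -1.5]
width: 11.1
gripper_force: 58.5
```

```bash
python3 -c "
from h import *
st(); rows(481,136.5,178,-5.5,10)"
```

```text
t23.9 [ 603.5 -144.6  178.9] rpy [179.93  -0.22   4.99] q7 -0.75 F [ 0.5 -0.5 -1.5] w 11.1 gf 58.5
10 rows dx -0.0404 dy -0.0940 dz 0.0003 az 0.0117
```

step_arm:
  plan:
    - {"dx": -0.0404, "dy": -0.094, "dz": 0, "ax": 0, "ay": 0, "az": 0.0117, "gripper": 0}
    - {"dx": -0.0404, "dy": -0.094, "dz": 0, "ax": 0, "ay": 0, "az": 0.0117, "gripper": 0}
    - {"dx": -0.0404, "dy": -0.094, "dz": 0, "ax": 0, "ay": 0, "az": 0.0117, "gripper": 0}
    - {"dx": -0.0404, "dy": -0.094, "dz": 0, "ax": 0, "ay": 0, "az": 0.0117, "gripper": 0}
    - {"dx": -0.0404, "dy": -0.094, "dz": 0, "ax": 0, "ay": 0, "az": 0.0117, "gripper": 0}
    - {"dx": -0.0404, "dy": -0.094, "dz": 0, "ax": 0, "ay": 0, "az": 0.0117, "gripper": 0}
    - {"dx": -0.0404, "dy": -0.094, "dz": 0, "ax": 0, "ay": 0, "az": 0.0117, "gripper": 0}
    - {"dx": -0.0404, "dy": -0.094, "dz": 0, "ax": 0, "ay": 0, "az": 0.0117, "gripper": 0}
    - {"dx": -0.0404, "dy": -0.094, "dz": 0, "ax": 0, "ay": 0, "az": 0.0117, "gripper": 0}
    - {"dx": -0.0404, "dy": -0.094, "dz": 0, "ax": 0, "ay": 0, "az": 0.0117, "gripper": 0}
    - {"dx": 0, "dy": 0, "dz": 0.1, "ax": 0, "ay": 0, "az": 0, "gripper": 0}
    - {"dx": 0, "dy": 0, "dz": 0.1, "ax": 0, "ay": 0, "az": 0, "gripper": 0}
    - {"dx": 0, "dy": 0, "dz": 0, "ax": 0, "ay": 0, "az": 0, "gripper": 0}

```text
clock: 25.5
eef_pos: [478.0, 136.7, 114.6]
tool_rot: [3.14, 0.005, -0.097]
force: [-0.2, -0.0, -0.2]
width: 11.0
gripper_force: 58.6
```

```bash
python3 - <<'E'
from h import *
st(); rows(481,136.5,71,-5.5,2)
s=cap("side"); save(s,"s6.png",(230,130,390,270),4)
E
```

```text
t25.5 [478.  136.7 114.6] rpy [179.9    0.29  -5.55] q7 -1.18 F [-0.2 -0.  -0.2] w 11.0 gf 58.6
2 rows dx 0.0049 dy -0.0002 dz 0.0727 az -0.0003
```

View pics/s6.png

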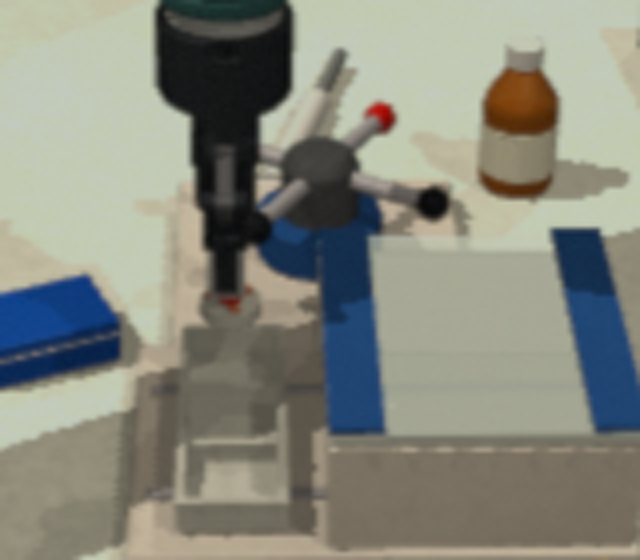

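The carrier is above the +y compartment (crop (232,305)) and clear of the spoke. I lower and release.

step_arm:
  plan:
    - {"dx": 0.005, "dy": 0, "dz": 0.07, "ax": 0, "ay": 0, "az": 0, "gripper": 0}
    - {"dx": 0.004, "dy": 0, "dz": 0.06, "ax": 0, "ay": 0, "az": 0, "gripper": 0}
    - {"dx": 0, "dy": 0, "dz": 0.017, "ax": 0, "ay": 0, "az": 0, "gripper": 0}
    - {"dx": 0, "dy": 0, "dz": 0, "ax": 0, "ay": 0, "az": 0, "gripper": 0}

```text
clock: 26.05
eef_pos: [483.2, 136.5, 73.0]
tool_rot: [-3.141, -0.001, -0.097]
force: [-0.5, -0.3, -0.1]
width: 11.2
gripper_force: 58.6
```

```bash
python3 -c "
from h import *
st()"
```

```text
t26.1 [483.2 136.5  73. ] rpy [-1.7999e+02 -4.0000e-02 -5.5600e+00] q7 -1.11 F [-0.5 -0.3 -0.1] w 11.2 gf 58.6
```

step_arm:
  plan:
    - {"dx": -0.005, "dy": 0, "dz": 0.008, "ax": 0, "ay": 0, "az": 0, "gripper": 0}
    - {"dx": 0, "dy": 0, "dz": 0, "ax": 0, "ay": 0, "az": 0, "gripper": 0}
    - {"dx": 0, "dy": 0, "dz": 0, "ax": 0, "ay": 0, "az": 0, "gripper": 0.4}
    - {"dx": 0, "dy": 0, "dz": 0, "ax": 0, "ay": 0, "az": 0, "gripper": 0.4}
    - {"dx": 0, "dy": 0, "dz": 0, "ax": 0, "ay": 0, "az": 0, "gripper": 0.4}
    - {"dx": 0, "dy": 0, "dz": -0.05, "ax": 0, "ay": 0, "az": 0, "gripper": 0.4}
    - {"dx": 0, "dy": 0, "dz": -0.1, "ax": 0, "ay": 0, "az": 0, "gripper": 0.4}
    - {"dx": 0, "dy": 0, "dz": -0.1, "ax": 0, "ay": 0, "az": 0, "gripper": 0.4}
    - {"dx": 0, "dy": 0, "dz": -0.05, "ax": 0, "ay": 0, "az": 0, "gripper": 0.4}

```text
clock: 27.18
eef_pos: [482.0, 136.7, 162.0]
tool_rot: [-3.141, -0.002, -0.097]
force: [-0.1, 0.1, 0.2]
width: 34.2
gripper_force: 0.0
```

```bash
python3 -c "
from h import *
st(); rows(556,-147,160,5,8)"
```

```text
t27.2 [482.  136.7 162. ] rpy [-1.7995e+02 -1.3000e-01 -5.5500e+00] q7 -1.25 F [-0.1  0.1  0.2] w 34.2 gf 0.0
8 rows dx 0.0328 dy 0.1179 dz 0.0008 az -0.0147
```

Next is the green carrier in the middle nest, with its place checked again from above on arrival.

step_arm:
  plan:
    - {"dx": 0.0328, "dy": 0.118, "dz": 0, "ax": 0, "ay": 0, "az": -0.0147, "gripper": 0.4}
    - {"dx": 0.0328, "dy": 0.118, "dz": 0, "ax": 0, "ay": 0, "az": -0.0147, "gripper": 0.4}
    - {"dx": 0.0328, "dy": 0.118, "dz": 0, "ax": 0, "ay": 0, "az": -0.0147, "gripper": 0.4}
    - {"dx": 0.0328, "dy": 0.118, "dz": 0, "ax": 0, "ay": 0, "az": -0.0147, "gripper": 0.4}
    - {"dx": 0.0328, "dy": 0.118, "dz": 0, "ax": 0, "ay": 0, "az": -0.0147, "gripper": 0.4}
    - {"dx": 0.0328, "dy": 0.118, "dz": 0, "ax": 0, "ay": 0, "az": -0.0147, "gripper": 0.4}
    - {"dx": 0.0328, "dy": 0.118, "dz": 0, "ax": 0, "ay": 0, "az": -0.0147, "gripper": 0.4}
    - {"dx": 0.0328, "dy": 0.118, "dz": 0, "ax": 0, "ay": 0, "az": -0.0147, "gripper": 0.4}
    - {"dx": 0, "dy": 0, "dz": 0.1, "ax": 0, "ay": 0, "az": 0, "gripper": 0.4}
    - {"dx": 0, "dy": 0, "dz": 0.03, "ax": 0, "ay": 0, "az": 0, "gripper": 0.4}
    - {"dx": 0, "dy": 0, "dz": 0, "ax": 0, "ay": 0, "az": 0, "gripper": 0.4}

```text
clock: 28.55
eef_pos: [554.9, -146.5, 120.5]
tool_rot: [-3.141, 0.002, 0.088]
force: [0.2, 0.2, 0.3]
width: 33.8
gripper_force: 0.0
```

```bash
python3 car.py; python3 -c "
from h import *
rows(556,-147,48,5,2)"
```

```text
t28.6 [ 554.9 -146.5  120.5] rpy [-1.7995e+02  1.0000e-01  5.0700e+00] q7 -0.64 F [0.2 0.2 0.3] w 33.8 gf 0.0
side yel 94 [316.8 304.9] z 34.8 on z30 [ 512.2 -150.1]
side grn 82 [338.5 301.1] z 37.3 on z30 [ 556.8 -144.2]
top yel 16 [389.6 236.7] z 41.2 on z30 [ 514.  -154.5]
2 rows dx 0.0004 dy 0.0002 dz 0.1227 az 0.0005
```

step_arm:
  plan:
    - {"dx": 0.001, "dy": 0, "dz": 0.1, "ax": 0, "ay": 0, "az": 0, "gripper": 0.4}
    - {"dx": 0, "dy": 0, "dz": 0.1, "ax": 0, "ay": 0, "az": 0, "gripper": 0.4}
    - {"dx": 0, "dy": 0, "dz": 0.037, "ax": 0, "ay": 0, "az": 0, "gripper": 0.4}
    - {"dx": 0, "dy": 0, "dz": 0, "ax": 0, "ay": 0, "az": 0, "gripper": 0.4}
    - {"dx": 0, "dy": 0, "dz": 0, "ax": 0, "ay": 0, "az": 0, "gripper": 0}
    - {"dx": 0, "dy": 0, "dz": 0, "ax": 0, "ay": 0, "az": 0, "gripper": 0}
    - {"dx": 0, "dy": 0, "dz": 0, "ax": 0, "ay": 0, "az": 0, "gripper": 0}
    - {"dx": 0, "dy": 0, "dz": 0, "ax": 0, "ay": 0, "az": 0, "gripper": 0}
    - {"dx": 0, "dy": 0, "dz": 0, "ax": 0, "ay": 0, "az": 0, "gripper": 0}

```text
clock: 29.78
eef_pos: [556.5, -147.5, 51.2]
tool_rot: [3.141, -0.002, 0.088]
force: [-1.3, 2.0, 7.1]
width: 10.9
gripper_force: 58.9
```

step_arm:
  plan:
    - {"dx": 0, "dy": 0, "dz": -0.05, "ax": 0, "ay": 0, "az": 0, "gripper": 0}
    - {"dx": 0, "dy": 0, "dz": -0.1, "ax": 0, "ay": 0, "az": 0, "gripper": 0}
    - {"dx": 0, "dy": 0, "dz": -0.1, "ax": 0, "ay": 0, "az": 0, "gripper": 0}
    - {"dx": 0, "dy": 0, "dz": -0.1, "ax": 0, "ay": 0, "az": 0, "gripper": 0}
    - {"dx": 0, "dy": 0, "dz": -0.06, "ax": 0, "ay": 0, "az": 0, "gripper": 0}
    - {"dx": 0, "dy": 0, "dz": 0, "ax": 0, "ay": 0, "az": 0, "gripper": 0}

```text
clock: 30.52
eef_pos: [556.4, -147.4, 174.2]
tool_rot: [3.141, -0.002, 0.088]
force: [0.1, 0.6, -0.6]
width: 10.7
gripper_force: 58.6
```

```bash
python3 -c "
from h import *
st(); rows(476,80.5,173,-5.5,8)"
```

```text
t30.5 [ 556.4 -147.4  174.2] rpy [ 1.7996e+02 -1.4000e-01  5.0500e+00] q7 -0.69 F [ 0.1  0.6 -0.6] w 10.7 gf 58.6
8 rows dx -0.0328 dy -0.0953 dz 0.0005 az 0.0147
```

step_arm:
  plan:
    - {"dx": -0.0328, "dy": -0.0953, "dz": 0, "ax": 0, "ay": 0, "az": 0.0147, "gripper": 0}
    - {"dx": -0.0328, "dy": -0.0953, "dz": 0, "ax": 0, "ay": 0, "az": 0.0147, "gripper": 0}
    - {"dx": -0.0328, "dy": -0.0953, "dz": 0, "ax": 0, "ay": 0, "az": 0.0147, "gripper": 0}
    - {"dx": -0.0328, "dy": -0.0953, "dz": 0, "ax": 0, "ay": 0, "az": 0.0147, "gripper": 0}
    - {"dx": -0.0328, "dy": -0.0953, "dz": 0, "ax": 0, "ay": 0, "az": 0.0147, "gripper": 0}
    - {"dx": -0.0328, "dy": -0.0953, "dz": 0, "ax": 0, "ay": 0, "az": 0.0147, "gripper": 0}
    - {"dx": -0.0328, "dy": -0.0953, "dz": 0, "ax": 0, "ay": 0, "az": 0.0147, "gripper": 0}
    - {"dx": -0.0328, "dy": -0.0953, "dz": 0, "ax": 0, "ay": 0, "az": 0.0147, "gripper": 0}
    - {"dx": 0, "dy": 0, "dz": 0.1, "ax": 0, "ay": 0, "az": 0, "gripper": 0}
    - {"dx": 0, "dy": 0, "dz": 0.1, "ax": 0, "ay": 0, "az": 0, "gripper": 0}
    - {"dx": 0, "dy": 0, "dz": 0, "ax": 0, "ay": 0, "az": 0, "gripper": 0}
    - {"dx": 0, "dy": 0, "dz": 0, "ax": 0, "ay": 0, "az": 0, "gripper": 0}

```text
clock: 32.02
eef_pos: [475.6, 80.1, 113.1]
tool_rot: [3.141, 0.0, -0.097]
force: [-0.2, 0.3, -0.7]
width: 10.8
gripper_force: 58.7
```

```bash
python3 - <<'E'
from h import *
st(); rows(476,80.5,73,-5.5,2)
s=cap("side"); save(s,"s7.png",(230,160,360,280),4)
E
```

```text
t32.0 [475.6  80.1 113.1] rpy [ 1.7997e+02  1.0000e-02 -5.5800e+00] q7 -1.06 F [-0.2  0.3 -0.7] w 10.8 gf 58.7
2 rows dx 0.0006 dy -0.0007 dz 0.0669 az -0.0005
```

View pics/s7.png

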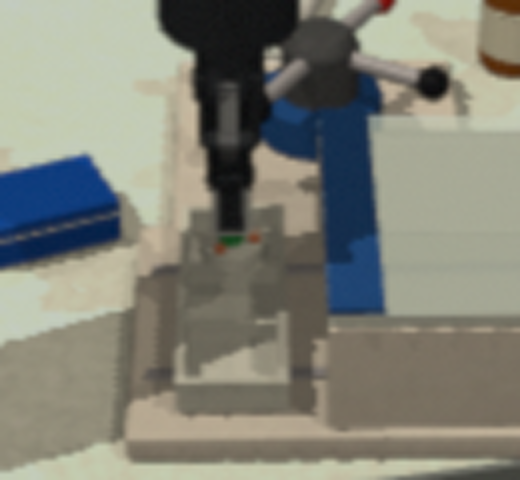

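The green carrier hangs over the middle compartment (crop (235,240)). I lower it 40 mm and release.

step_arm:
  plan:
    - {"dx": 0, "dy": 0, "dz": 0.06, "ax": 0, "ay": 0, "az": 0, "gripper": 0}
    - {"dx": 0, "dy": 0, "dz": 0.05, "ax": 0, "ay": 0, "az": 0, "gripper": 0}
    - {"dx": 0, "dy": 0, "dz": 0.025, "ax": 0, "ay": 0, "az": 0, "gripper": 0}
    - {"dx": 0, "dy": 0, "dz": 0, "ax": 0, "ay": 0, "az": 0, "gripper": 0}
    - {"dx": 0, "dy": 0, "dz": 0, "ax": 0, "ay": 0, "az": 0, "gripper": 0}

```text
clock: 32.7
eef_pos: [475.7, 80.5, 72.5]
tool_rot: [-3.142, -0.0, -0.097]
force: [0.6, 0.1, -1.1]
width: 10.9
gripper_force: 58.7
```

step_arm:
  plan:
    - {"dx": 0, "dy": 0, "dz": 0.002, "ax": 0, "ay": 0, "az": 0, "gripper": 0.4}
    - {"dx": 0, "dy": 0, "dz": 0, "ax": 0, "ay": 0, "az": 0, "gripper": 0.4}
    - {"dx": 0, "dy": 0, "dz": 0, "ax": 0, "ay": 0, "az": 0, "gripper": 0.4}
    - {"dx": 0, "dy": 0, "dz": -0.05, "ax": 0, "ay": 0, "az": 0, "gripper": 0.4}
    - {"dx": 0, "dy": 0, "dz": -0.1, "ax": 0, "ay": 0, "az": 0, "gripper": 0.4}
    - {"dx": 0, "dy": 0, "dz": -0.1, "ax": 0, "ay": 0, "az": 0, "gripper": 0.4}
    - {"dx": 0, "dy": 0, "dz": -0.05, "ax": 0, "ay": 0, "az": 0, "gripper": 0.4}

```text
clock: 33.58
eef_pos: [476.0, 80.6, 163.0]
tool_rot: [-3.141, -0.002, -0.097]
force: [-0.2, 0.2, -0.9]
width: 34.2
gripper_force: 0.0
```

```bash
python3 -c "
from h import *
st(); rows(511.5,-152,160,5,7)"
```

```text
t33.6 [476.   80.6 163. ] rpy [-1.7998e+02 -9.0000e-02 -5.5400e+00] q7 -1.14 F [-0.2  0.2 -0.9] w 34.2 gf 0.0
7 rows dx 0.0189 dy 0.1106 dz 0.0014 az -0.0167
```

step_arm:
  plan:
    - {"dx": 0.0189, "dy": 0.1106, "dz": 0, "ax": 0, "ay": 0, "az": -0.0167, "gripper": 0.4}
    - {"dx": 0.0189, "dy": 0.1106, "dz": 0, "ax": 0, "ay": 0, "az": -0.0167, "gripper": 0.4}
    - {"dx": 0.0189, "dy": 0.1106, "dz": 0, "ax": 0, "ay": 0, "az": -0.0167, "gripper": 0.4}
    - {"dx": 0.0189, "dy": 0.1106, "dz": 0, "ax": 0, "ay": 0, "az": -0.0167, "gripper": 0.4}
    - {"dx": 0.0189, "dy": 0.1106, "dz": 0, "ax": 0, "ay": 0, "az": -0.0167, "gripper": 0.4}
    - {"dx": 0.0189, "dy": 0.1106, "dz": 0, "ax": 0, "ay": 0, "az": -0.0167, "gripper": 0.4}
    - {"dx": 0.0189, "dy": 0.1106, "dz": 0, "ax": 0, "ay": 0, "az": -0.0167, "gripper": 0.4}
    - {"dx": 0, "dy": 0, "dz": 0.1, "ax": 0, "ay": 0, "az": 0, "gripper": 0.4}
    - {"dx": 0, "dy": 0, "dz": 0.04, "ax": 0, "ay": 0, "az": 0, "gripper": 0.4}
    - {"dx": 0, "dy": 0, "dz": 0, "ax": 0, "ay": 0, "az": 0, "gripper": 0.4}
    - {"dx": 0, "dy": 0, "dz": 0, "ax": 0, "ay": 0, "az": 0, "gripper": 0.4}

```text
clock: 34.95
eef_pos: [511.3, -151.8, 120.3]
tool_rot: [3.141, -0.001, 0.087]
force: [-0.3, -0.0, 0.0]
width: 34.2
gripper_force: 0.0
```

```bash
python3 car.py; python3 -c "
from h import *
rows(511.5,-152,48,5,2)"
```

```text
t35.0 [ 511.3 -151.8  120.3] rpy [ 1.7999e+02 -3.0000e-02  5.0100e+00] q7 -0.57 F [-0.3 -0.   0. ] w 34.2 gf 0.0
side yel 94 [316.8 304.9] z 35.3 on z30 [ 512.2 -150.1]
2 rows dx 0.0001 dy 0.0003 dz 0.1208 az 0.0001
```

step_arm:
  plan:
    - {"dx": 0, "dy": 0, "dz": 0.1, "ax": 0, "ay": 0, "az": 0, "gripper": 0.4}
    - {"dx": 0, "dy": 0, "dz": 0.1, "ax": 0, "ay": 0, "az": 0, "gripper": 0.4}
    - {"dx": 0, "dy": 0, "dz": 0.04, "ax": 0, "ay": 0, "az": 0, "gripper": 0.4}
    - {"dx": 0, "dy": 0, "dz": 0, "ax": 0, "ay": 0, "az": 0, "gripper": 0.4}
    - {"dx": 0, "dy": 0, "dz": 0, "ax": 0, "ay": 0, "az": 0, "gripper": 0}
    - {"dx": 0, "dy": 0, "dz": 0, "ax": 0, "ay": 0, "az": 0, "gripper": 0}
    - {"dx": 0, "dy": 0, "dz": 0, "ax": 0, "ay": 0, "az": 0, "gripper": 0}
    - {"dx": 0, "dy": 0, "dz": 0, "ax": 0, "ay": 0, "az": 0, "gripper": 0}
    - {"dx": 0, "dy": 0, "dz": 0, "ax": 0, "ay": 0, "az": 0, "gripper": 0}

```text
clock: 36.17
eef_pos: [511.7, -152.5, 48.9]
tool_rot: [3.141, -0.002, 0.087]
force: [-0.4, 0.2, 6.3]
width: 11.2
gripper_force: 58.8
```

step_arm:
  plan:
    - {"dx": 0, "dy": 0, "dz": -0.05, "ax": 0, "ay": 0, "az": 0, "gripper": 0}
    - {"dx": 0, "dy": 0, "dz": -0.1, "ax": 0, "ay": 0, "az": 0, "gripper": 0}
    - {"dx": 0, "dy": 0, "dz": -0.1, "ax": 0, "ay": 0, "az": 0, "gripper": 0}
    - {"dx": 0, "dy": 0, "dz": -0.1, "ax": 0, "ay": 0, "az": 0, "gripper": 0}
    - {"dx": 0, "dy": 0, "dz": -0.06, "ax": 0, "ay": 0, "az": 0, "gripper": 0}
    - {"dx": 0, "dy": 0, "dz": 0, "ax": 0, "ay": 0, "az": 0, "gripper": 0}

```text
clock: 36.92
eef_pos: [511.6, -152.1, 172.0]
tool_rot: [3.141, -0.002, 0.087]
force: [0.5, -0.4, -1.4]
width: 11.4
gripper_force: 58.5
```

```bash
python3 -c "
from h import *
st(); rows(470.5,25,170,-5.5,6)"
```

```text
t36.9 [ 511.6 -152.1  172. ] rpy [ 1.7996e+02 -1.4000e-01  5.0000e+00] q7 -0.63 F [ 0.5 -0.4 -1.4] w 11.4 gf 58.5
6 rows dx -0.0218 dy -0.0987 dz 0.0011 az 0.0194
```

step_arm:
  plan:
    - {"dx": -0.0218, "dy": -0.0987, "dz": 0, "ax": 0, "ay": 0, "az": 0.0194, "gripper": 0}
    - {"dx": -0.0218, "dy": -0.0987, "dz": 0, "ax": 0, "ay": 0, "az": 0.0194, "gripper": 0}
    - {"dx": -0.0218, "dy": -0.0987, "dz": 0, "ax": 0, "ay": 0, "az": 0.0194, "gripper": 0}
    - {"dx": -0.0218, "dy": -0.0987, "dz": 0, "ax": 0, "ay": 0, "az": 0.0194, "gripper": 0}
    - {"dx": -0.0218, "dy": -0.0987, "dz": 0, "ax": 0, "ay": 0, "az": 0.0194, "gripper": 0}
    - {"dx": -0.0218, "dy": -0.0987, "dz": 0, "ax": 0, "ay": 0, "az": 0.0194, "gripper": 0}
    - {"dx": 0, "dy": 0, "dz": 0.1, "ax": 0, "ay": 0, "az": 0, "gripper": 0}
    - {"dx": 0, "dy": 0, "dz": 0.1, "ax": 0, "ay": 0, "az": 0, "gripper": 0}
    - {"dx": 0, "dy": 0, "dz": 0, "ax": 0, "ay": 0, "az": 0, "gripper": 0}
    - {"dx": 0, "dy": 0, "dz": 0, "ax": 0, "ay": 0, "az": 0, "gripper": 0}

```text
clock: 38.17
eef_pos: [469.9, 24.5, 111.0]
tool_rot: [3.141, 0.0, -0.097]
force: [1.3, -0.3, -1.5]
width: 11.0
gripper_force: 58.7
```

```bash
python3 - <<'E'
from h import *
st(); rows(470.5,25,70.5,-5.5,3)
d=cap("side"); H=cv2.cvtColor(d["color"],cv2.COLOR_RGB2HSV).astype(int); h,sa,v=H[...,0],H[...,1],H[...,2]
for k,m in dict(red=((h<6)|(h>174))&(sa>150),yel=(h>22)&(h<34)&(sa>140),grn=(h>45)&(h<80)&(sa>120)).items():
    M=np.zeros((480,640),np.uint8); M[195:285,255:335]=m[195:285,255:335]
    nn,l,s,c=cv2.connectedComponentsWithStats(M)
    for i in range(1,nn):
      if s[i,4]>5:
        vv,uu=np.nonzero(l==i); print(k,s[i,4],c[i].round(1),np.median(pts(d,uu,vv),0).round(1))
E
```

```text
t38.2 [469.9  24.5 111. ] rpy [ 1.7997e+02  1.0000e-02 -5.5400e+00] q7 -0.93 F [ 1.3 -0.3 -1.5] w 11.0 gf 58.7
3 rows dx 0.0006 dy -0.0006 dz 0.0450 az -0.0002
```

step_arm:
  plan:
    - {"dx": 0, "dy": 0, "dz": 0.06, "ax": 0, "ay": 0, "az": 0, "gripper": 0}
    - {"dx": 0, "dy": 0, "dz": 0.05, "ax": 0, "ay": 0, "az": 0, "gripper": 0}
    - {"dx": 0, "dy": 0, "dz": 0.025, "ax": 0, "ay": 0, "az": 0, "gripper": 0}
    - {"dx": 0, "dy": 0, "dz": 0, "ax": 0, "ay": 0, "az": 0, "gripper": 0}
    - {"dx": 0, "dy": 0, "dz": 0, "ax": 0, "ay": 0, "az": 0, "gripper": 0}

```text
clock: 38.85
eef_pos: [470.2, 24.9, 70.9]
tool_rot: [-3.141, -0.001, -0.096]
force: [-0.2, 0.1, -0.9]
width: 11.3
gripper_force: 58.8
```

step_arm:
  plan:
    - {"dx": 0, "dy": 0, "dz": 0.002, "ax": 0, "ay": 0, "az": 0, "gripper": 0.4}
    - {"dx": 0, "dy": 0, "dz": 0, "ax": 0, "ay": 0, "az": 0, "gripper": 0.4}
    - {"dx": 0, "dy": 0, "dz": 0, "ax": 0, "ay": 0, "az": 0, "gripper": 0.4}
    - {"dx": 0, "dy": 0, "dz": -0.05, "ax": 0, "ay": 0, "az": 0, "gripper": 0.4}
    - {"dx": 0, "dy": 0, "dz": -0.1, "ax": 0, "ay": 0, "az": 0, "gripper": 0.4}
    - {"dx": 0, "dy": 0, "dz": -0.15, "ax": 0, "ay": 0, "az": 0, "gripper": 0.4}
    - {"dx": 0, "dy": 0, "dz": -0.1, "ax": 0, "ay": 0, "az": 0, "gripper": 0.4}

```text
clock: 39.72
eef_pos: [470.1, 24.8, 191.4]
tool_rot: [-3.142, -0.001, -0.096]
force: [-0.4, 0.5, -0.7]
width: 34.3
gripper_force: 0.0
```

```bash
python3 - <<'E'
from h import *
st()
a=np.array([552.2,285.2])
for r in(58,):
  for w in(233.3,323.3,143.3): print(w,a+r*np.array([np.cos(np.radians(w)),np.sin(np.radians(w))]))
s=cap("side"); t=cap("top"); c=np.zeros((480,800,3),np.uint8)
c[:,:400]=cv2.resize(s["color"][180:276,250:330,::-1],(400,480)); c[:,400:]=cv2.resize(t["color"][190:286,260:340,::-1],(400,480)); cv2.imwrite("pics/c8.png",c)
E
```

```text
t39.7 [470.1  24.8 191.4] rpy [-1.80e+02 -7.00e-02 -5.52e+00] q7 -1.07 F [-0.4  0.5 -0.7] w 34.3 gf 0.0
233.3 [517.53774148 238.69701263]
323.3 [598.70298737 250.53774148]
143.3 [505.69701263 319.86225852]
```

View pics/c8.png

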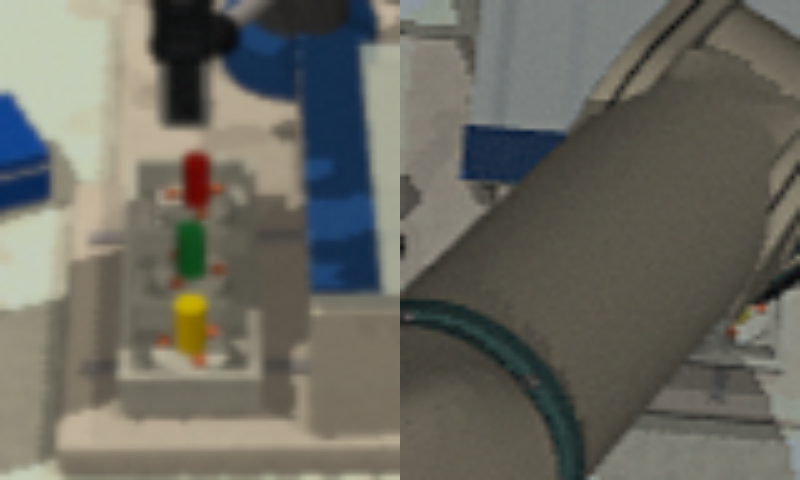

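All three carriers stand in the tray: red (197,180), green (190,250) and yellow (190,325) in the left crop. Next comes the star handle, starting by straddling the spoke at 233° at 56 mm radius.

```bash
cat > star.py <<'E'
from h import *
A=np.array([552.2,285.2]); r=56
def at(w): return tuple(A+r*np.array([np.cos(np.radians(w)),np.sin(np.radians(w))]))
def star(d=None):
    d=d or cap("top"); H=cv2.cvtColor(d["color"],cv2.COLOR_RGB2HSV).astype(int)
    h,sa,v=H[...,0],H[...,1],H[...,2]
    for nm,m in(("red",((h<8)|(h>172))&(sa>110)),("blk",v<50)):
        n,l,s,c=cv2.connectedComponentsWithStats(m.astype(np.uint8))
        for i in range(1,n):
            if s[i,4]<12 or s[i,4]>90: continue
            p=onplane(d,[c[i][0]],[c[i][1]],80)[0,:2]-A
            if 68<np.hypot(*p)<95: print(nm,s[i,4],c[i].round(1),"r %.0f ang %.1f"%(np.hypot(*p),np.degrees(np.arctan2(p[1],p[0]))%360))
E
python3 -c "
from star import *
st(); rows(*at(233.3),130,53.3,10); star(); star(cap('side'))"
```

```text
t39.8 [471.6  24.8 192.2] rpy [-179.94   -0.31   -5.49] q7 -1.07 F [ 0.5  1.  -0.6] w 34.0 gf 0.0
10 rows dx 0.0422 dy -0.0642 dz 0.0207 az -0.0653
red 36 [210.1 204.8] r 82 ang 53.2
blk 40 [251.1 198.5] r 82 ang 323.6
blk 40 [256.7 239. ] r 83 ang 233.3
blk 41 [215.  245.4] r 82 ang 143.5
red 29 [325.1 158.5] r 84 ang 53.7
blk 38 [337.8 180.3] r 81 ang 323.1
```

step_arm:
  plan:
    - {"dx": 0.0422, "dy": -0.0642, "dz": 0.02, "ax": 0, "ay": 0, "az": -0.0653, "gripper": 0.4}
    - {"dx": 0.0422, "dy": -0.0642, "dz": 0.02, "ax": 0, "ay": 0, "az": -0.0653, "gripper": 0.4}
    - {"dx": 0.0422, "dy": -0.0642, "dz": 0.02, "ax": 0, "ay": 0, "az": -0.0653, "gripper": 0.4}
    - {"dx": 0.0422, "dy": -0.0642, "dz": 0.02, "ax": 0, "ay": 0, "az": -0.0653, "gripper": 0.4}
    - {"dx": 0.0422, "dy": -0.0642, "dz": 0.02, "ax": 0, "ay": 0, "az": -0.0653, "gripper": 0.4}
    - {"dx": 0.0422, "dy": -0.0642, "dz": 0.02, "ax": 0, "ay": 0, "az": -0.0653, "gripper": 0.4}
    - {"dx": 0.0422, "dy": -0.0642, "dz": 0.02, "ax": 0, "ay": 0, "az": -0.0653, "gripper": 0.4}
    - {"dx": 0.0422, "dy": -0.0642, "dz": 0.02, "ax": 0, "ay": 0, "az": -0.0653, "gripper": 0.4}
    - {"dx": 0.0422, "dy": -0.0642, "dz": 0.02, "ax": 0, "ay": 0, "az": -0.0653, "gripper": 0.4}
    - {"dx": 0.0422, "dy": -0.0642, "dz": 0.02, "ax": 0, "ay": 0, "az": -0.0653, "gripper": 0.4}
    - {"dx": 0, "dy": 0, "dz": 0, "ax": 0, "ay": 0, "az": 0, "gripper": 0.4}
    - {"dx": 0, "dy": 0, "dz": 0, "ax": 0, "ay": 0, "az": 0, "gripper": 0.4}

```text
clock: 41.42
eef_pos: [517.1, 238.9, 129.1]
tool_rot: [3.141, 0.002, 0.927]
force: [-0.2, -0.1, 0.0]
width: 34.3
gripper_force: 0.0
```

```bash
python3 -c "
from star import *
st(); rows(*at(233.3),84,53.3,2); rows(*at(326.3),84,146.3,15,(*at(233.3),84,53.3)); rows(*at(236.3),125,56.3,10,(*at(326.3),125,146.3))"
```

```text
t41.4 [517.1 238.9 129.1] rpy [1.7999e+02 9.0000e-02 5.3100e+01] q7 -0.64 F [-0.2 -0.1  0. ] w 34.3 gf 0.0
2 rows dx 0.0035 dy 0.0007 dz 0.0752 az -0.0011
15 rows dx 0.0011 dy 0.0202 dz 0.0000 az -0.0689
10 rows dx 0.0023 dy -0.0292 dz 0.0000 az 0.1000
```

step_arm:
  plan:
    - {"dx": 0.0035, "dy": 0, "dz": 0.075, "ax": 0, "ay": 0, "az": 0, "gripper": 0.4}
    - {"dx": 0.0035, "dy": 0, "dz": 0.075, "ax": 0, "ay": 0, "az": 0, "gripper": 0.4}
    - {"dx": 0, "dy": 0, "dz": 0, "ax": 0, "ay": 0, "az": 0, "gripper": 0.22}
    - {"dx": 0, "dy": 0, "dz": 0, "ax": 0, "ay": 0, "az": 0, "gripper": 0.22}
    - {"dx": 0.0011, "dy": 0.0202, "dz": 0, "ax": 0, "ay": 0, "az": -0.0689, "gripper": 0.22}
    - {"dx": 0.0011, "dy": 0.0202, "dz": 0, "ax": 0, "ay": 0, "az": -0.0689, "gripper": 0.22}
    - {"dx": 0.0011, "dy": 0.0202, "dz": 0, "ax": 0, "ay": 0, "az": -0.0689, "gripper": 0.22}

```text
clock: 42.3
eef_pos: [530.3, 236.3, 85.2]
tool_rot: [-3.133, -0.0, 1.259]
force: [-8.4, 5.0, 3.1]
width: 18.7
gripper_force: 5.0
```

```bash
python3 -c "
from star import *
st(); rows(*at(326.3),84,146.3,12);star(); star(cap('side')); p=ctrl.read_state()['eef_pos'][:2]-A; print(np.hypot(*p),np.degrees(np.arctan2(p[1],p[0]))%360)"
```

```text
t42.3 [530.3 236.3  85.2] rpy [-1.795e+02 -2.000e-02  7.216e+01] q7 -0.36 F [-8.4  5.   3.1] w 18.7 gf 5.0
12 rows dx -0.0006 dy 0.0211 dz 0.0003 az -0.0686
blk 25 [244.2 197.3] r 76 ang 337.3
blk 39 [259.6 234. ] r 82 ang 244.4
blk 35 [340.2 177.4] r 82 ang 334.4
53.88677903217659 247.42981189687106
```

The spoke follows (233° → 244°) with about 10 N of force. I continue the arc.

step_arm:
  plan:
    - {"dx": 0.0007, "dy": 0.0203, "dz": 0, "ax": 0, "ay": 0, "az": -0.0689, "gripper": 0.22}
    - {"dx": 0.0007, "dy": 0.0203, "dz": 0, "ax": 0, "ay": 0, "az": -0.0689, "gripper": 0.22}
    - {"dx": 0.0007, "dy": 0.0203, "dz": 0, "ax": 0, "ay": 0, "az": -0.0689, "gripper": 0.22}
    - {"dx": 0.0007, "dy": 0.0203, "dz": 0, "ax": 0, "ay": 0, "az": -0.0689, "gripper": 0.22}
    - {"dx": 0.0007, "dy": 0.0203, "dz": 0, "ax": 0, "ay": 0, "az": -0.0689, "gripper": 0.22}
    - {"dx": 0.0007, "dy": 0.0203, "dz": 0, "ax": 0, "ay": 0, "az": -0.0689, "gripper": 0.22}
    - {"dx": 0.0007, "dy": 0.0203, "dz": 0, "ax": 0, "ay": 0, "az": -0.0689, "gripper": 0.22}
    - {"dx": 0.0007, "dy": 0.0203, "dz": 0, "ax": 0, "ay": 0, "az": -0.0689, "gripper": 0.22}
    - {"dx": 0.0007, "dy": 0.0203, "dz": 0, "ax": 0, "ay": 0, "az": -0.0689, "gripper": 0.22}
    - {"dx": 0.0007, "dy": 0.0203, "dz": 0, "ax": 0, "ay": 0, "az": -0.0689, "gripper": 0.22}
    - {"dx": 0.0007, "dy": 0.0203, "dz": 0, "ax": 0, "ay": 0, "az": -0.0689, "gripper": 0.22}
    - {"dx": 0.0007, "dy": 0.0203, "dz": 0, "ax": 0, "ay": 0, "az": -0.0689, "gripper": 0.22}
    - {"dx": 0, "dy": 0, "dz": 0, "ax": 0, "ay": 0, "az": 0, "gripper": 0.22}

```text
clock: 44.02
eef_pos: [595.8, 252.6, 84.7]
tool_rot: [-3.134, -0.004, 2.553]
force: [-7.0, -1.7, 1.3]
width: 18.7
gripper_force: 3.1
```

```bash
cat >> star.py <<'E'
def where():
    p=ctrl.read_state()['eef_pos'][:2]-A; print("tool r %.1f ang %.1f"%(np.hypot(*p),np.degrees(np.arctan2(p[1],p[0]))%360))
E
python3 -c "
from star import *
st(); where(); star(); star(cap('side'))"
```

```text
t44.0 [595.8 252.6  84.7] rpy [-179.56   -0.23  146.26] q7 0.54 F [-7.  -1.7  1.3] w 18.7 gf 3.1
tool r 54.5 ang 323.2
red 35 [283.3 162.9] r 85 ang 139.7
blk 43 [336.6 181. ] r 80 ang 319.8
blk 42 [291.9 186. ] r 83 ang 230.6
```

```bash
python3 -c "
from star import *
rows(*at(231),130,51,10,(*at(326.0),130,146.3))"
```

```text
10 rows dx 0.0027 dy -0.0308 dz 0.0000 az 0.1059
```

step_arm:
  plan:
    - {"dx": 0, "dy": 0, "dz": 0, "ax": 0, "ay": 0, "az": 0, "gripper": 0.4}
    - {"dx": 0, "dy": 0, "dz": -0.02, "ax": 0, "ay": 0, "az": 0, "gripper": 0.4}
    - {"dx": 0, "dy": 0, "dz": -0.08, "ax": 0, "ay": 0, "az": 0, "gripper": 0.4}
    - {"dx": 0, "dy": 0, "dz": -0.05, "ax": 0, "ay": 0, "az": 0, "gripper": 0.4}
    - {"dx": 0.0027, "dy": -0.0308, "dz": 0, "ax": 0, "ay": 0, "az": 0.1059, "gripper": 0.4}
    - {"dx": 0.0027, "dy": -0.0308, "dz": 0, "ax": 0, "ay": 0, "az": 0.1059, "gripper": 0.4}
    - {"dx": 0.0027, "dy": -0.0308, "dz": 0, "ax": 0, "ay": 0, "az": 0.1059, "gripper": 0.4}
    - {"dx": 0.0027, "dy": -0.0308, "dz": 0, "ax": 0, "ay": 0, "az": 0.1059, "gripper": 0.4}
    - {"dx": 0.0027, "dy": -0.0308, "dz": 0, "ax": 0, "ay": 0, "az": 0.1059, "gripper": 0.4}
    - {"dx": 0.0027, "dy": -0.0308, "dz": 0, "ax": 0, "ay": 0, "az": 0.1059, "gripper": 0.4}
    - {"dx": 0.0027, "dy": -0.0308, "dz": 0, "ax": 0, "ay": 0, "az": 0.1059, "gripper": 0.4}
    - {"dx": 0.0027, "dy": -0.0308, "dz": 0, "ax": 0, "ay": 0, "az": 0.1059, "gripper": 0.4}
    - {"dx": 0.0027, "dy": -0.0308, "dz": 0, "ax": 0, "ay": 0, "az": 0.1059, "gripper": 0.4}
    - {"dx": 0.0027, "dy": -0.0308, "dz": 0, "ax": 0, "ay": 0, "az": 0.1059, "gripper": 0.4}
    - {"dx": 0, "dy": 0, "dz": 0, "ax": 0, "ay": 0, "az": 0, "gripper": 0.4}
    - {"dx": 0, "dy": 0, "dz": 0, "ax": 0, "ay": 0, "az": 0, "gripper": 0.4}

```text
clock: 46.12
eef_pos: [518.3, 242.7, 130.1]
tool_rot: [3.141, -0.001, 0.892]
force: [-0.4, -0.4, 0.5]
width: 34.2
gripper_force: 0.0
```

```bash
python3 -c "
from star import *
st(); where(); rows(*at(231),84,51,2); star(cap('side')); star()"
```

```text
t46.1 [518.3 242.7 130.1] rpy [ 1.7996e+02 -6.0000e-02  5.1130e+01] q7 -0.69 F [-0.4 -0.4  0.5] w 34.2 gf 0.0
tool r 54.3 ang 231.4
2 rows dx -0.0028 dy -0.0006 dz 0.0769 az 0.0007
red 35 [283.3 162.9] r 85 ang 139.7
blk 18 [326.9 158.9] r 85 ang 50.1
blk 41 [336.7 181.1] r 81 ang 319.8
blk 41 [292. 186.] r 83 ang 230.6
blk 38 [255.5 240. ] r 82 ang 230.4
```

step_arm:
  plan:
    - {"dx": -0.0025, "dy": 0, "dz": 0.077, "ax": 0, "ay": 0, "az": 0, "gripper": 0.4}
    - {"dx": -0.0025, "dy": 0, "dz": 0.077, "ax": 0, "ay": 0, "az": 0, "gripper": 0.4}
    - {"dx": 0, "dy": 0, "dz": 0, "ax": 0, "ay": 0, "az": 0, "gripper": 0.22}
    - {"dx": 0, "dy": 0, "dz": 0, "ax": 0, "ay": 0, "az": 0, "gripper": 0.22}
    - {"dx": 0.001, "dy": 0.0202, "dz": 0, "ax": 0, "ay": 0, "az": -0.0689, "gripper": 0.22}
    - {"dx": 0.001, "dy": 0.0202, "dz": 0, "ax": 0, "ay": 0, "az": -0.0689, "gripper": 0.22}
    - {"dx": 0.001, "dy": 0.0202, "dz": 0, "ax": 0, "ay": 0, "az": -0.0689, "gripper": 0.22}
    - {"dx": 0.001, "dy": 0.0202, "dz": 0, "ax": 0, "ay": 0, "az": -0.0689, "gripper": 0.22}
    - {"dx": 0.001, "dy": 0.0202, "dz": 0, "ax": 0, "ay": 0, "az": -0.0689, "gripper": 0.22}
    - {"dx": 0.001, "dy": 0.0202, "dz": 0, "ax": 0, "ay": 0, "az": -0.0689, "gripper": 0.22}
    - {"dx": 0.001, "dy": 0.0202, "dz": 0, "ax": 0, "ay": 0, "az": -0.0689, "gripper": 0.22}
    - {"dx": 0.001, "dy": 0.0202, "dz": 0, "ax": 0, "ay": 0, "az": -0.0689, "gripper": 0.22}
    - {"dx": 0.001, "dy": 0.0202, "dz": 0, "ax": 0, "ay": 0, "az": -0.0689, "gripper": 0.22}
    - {"dx": 0.001, "dy": 0.0202, "dz": 0, "ax": 0, "ay": 0, "az": -0.0689, "gripper": 0.22}
    - {"dx": 0.001, "dy": 0.0202, "dz": 0, "ax": 0, "ay": 0, "az": -0.0689, "gripper": 0.22}
    - {"dx": 0.001, "dy": 0.0202, "dz": 0, "ax": 0, "ay": 0, "az": -0.0689, "gripper": 0.22}
    - {"dx": 0.001, "dy": 0.0202, "dz": 0, "ax": 0, "ay": 0, "az": -0.0689, "gripper": 0.22}
    - {"dx": 0.001, "dy": 0.0202, "dz": 0, "ax": 0, "ay": 0, "az": -0.0689, "gripper": 0.22}
    - {"dx": 0.001, "dy": 0.0202, "dz": 0, "ax": 0, "ay": 0, "az": -0.0689, "gripper": 0.22}
    - {"dx": 0.001, "dy": 0.0202, "dz": 0, "ax": 0, "ay": 0, "az": -0.0689, "gripper": 0.22}

```text
clock: 48.72
eef_pos: [596.8, 254.1, 83.7]
tool_rot: [-3.132, -0.005, 2.624]
force: [-9.0, -4.1, 4.6]
width: 18.6
gripper_force: 4.6
```

```bash
python3 -c "
from star import *
st(); where(); star(cap('side'))
rows(*at(233.5),130,53.5,10,(*at(329.5),130,150.2))"
```

```text
t48.7 [596.8 254.1  83.7] rpy [-179.46   -0.27  150.34] q7 0.57 F [-9.  -4.1  4.6] w 18.6 gf 4.6
tool r 54.4 ang 325.1
red 56 [292.6 186.1] r 83 ang 231.6
blk 26 [282.6 163.7] r 84 ang 142.8
blk 42 [337.  180.8] r 81 ang 321.0
10 rows dx 0.0028 dy -0.0312 dz 0.0000 az 0.1074
```

step_arm:
  plan:
    - {"dx": 0, "dy": 0, "dz": 0, "ax": 0, "ay": 0, "az": 0, "gripper": 0.4}
    - {"dx": 0, "dy": 0, "dz": -0.02, "ax": 0, "ay": 0, "az": 0, "gripper": 0.4}
    - {"dx": 0, "dy": 0, "dz": -0.08, "ax": 0, "ay": 0, "az": 0, "gripper": 0.4}
    - {"dx": 0, "dy": 0, "dz": -0.05, "ax": 0, "ay": 0, "az": 0, "gripper": 0.4}
    - {"dx": 0.0028, "dy": -0.0312, "dz": 0, "ax": 0, "ay": 0, "az": 0.1085, "gripper": 0.4}
    - {"dx": 0.0028, "dy": -0.0312, "dz": 0, "ax": 0, "ay": 0, "az": 0.1085, "gripper": 0.4}
    - {"dx": 0.0028, "dy": -0.0312, "dz": 0, "ax": 0, "ay": 0, "az": 0.1085, "gripper": 0.4}
    - {"dx": 0.0028, "dy": -0.0312, "dz": 0, "ax": 0, "ay": 0, "az": 0.1085, "gripper": 0.4}
    - {"dx": 0.0028, "dy": -0.0312, "dz": 0, "ax": 0, "ay": 0, "az": 0.1085, "gripper": 0.4}
    - {"dx": 0.0028, "dy": -0.0312, "dz": 0, "ax": 0, "ay": 0, "az": 0.1085, "gripper": 0.4}
    - {"dx": 0.0028, "dy": -0.0312, "dz": 0, "ax": 0, "ay": 0, "az": 0.1085, "gripper": 0.4}
    - {"dx": 0.0028, "dy": -0.0312, "dz": 0, "ax": 0, "ay": 0, "az": 0.1085, "gripper": 0.4}
    - {"dx": 0.0028, "dy": -0.0312, "dz": 0, "ax": 0, "ay": 0, "az": 0.1085, "gripper": 0.4}
    - {"dx": 0.0028, "dy": -0.0312, "dz": 0, "ax": 0, "ay": 0, "az": 0.1085, "gripper": 0.4}
    - {"dx": 0, "dy": 0, "dz": 0, "ax": 0, "ay": 0, "az": 0, "gripper": 0.4}
    - {"dx": 0, "dy": 0, "dz": 0, "ax": 0, "ay": 0, "az": 0, "gripper": 0.4}

```text
clock: 50.78
eef_pos: [519.9, 240.9, 128.9]
tool_rot: [3.141, -0.001, 0.92]
force: [-0.2, 0.2, -0.3]
width: 34.0
gripper_force: 0.0
```

```bash
python3 -c "
from star import *
st(); where(); star(); rows(*at(232),84,52,2)"
```

```text
t50.8 [519.9 240.9 128.9] rpy [ 1.7996e+02 -5.0000e-02  5.2700e+01] q7 -0.70 F [-0.2  0.2 -0.3] w 34.0 gf 0.0
tool r 54.9 ang 233.9
red 42 [256.5 239. ] r 82 ang 233.1
2 rows dx -0.0017 dy -0.0033 dz 0.0748 az 0.0036
```

step_arm:
  plan:
    - {"dx": -0.0017, "dy": -0.001, "dz": 0.075, "ax": 0, "ay": 0, "az": 0, "gripper": 0.4}
    - {"dx": -0.0017, "dy": -0.001, "dz": 0.075, "ax": 0, "ay": 0, "az": 0, "gripper": 0.4}
    - {"dx": 0, "dy": 0, "dz": 0, "ax": 0, "ay": 0, "az": 0, "gripper": 0.22}
    - {"dx": 0, "dy": 0, "dz": 0, "ax": 0, "ay": 0, "az": 0, "gripper": 0.22}
    - {"dx": 0.001, "dy": 0.0202, "dz": 0, "ax": 0, "ay": 0, "az": -0.0689, "gripper": 0.22}
    - {"dx": 0.001, "dy": 0.0202, "dz": 0, "ax": 0, "ay": 0, "az": -0.0689, "gripper": 0.22}
    - {"dx": 0.001, "dy": 0.0202, "dz": 0, "ax": 0, "ay": 0, "az": -0.0689, "gripper": 0.22}
    - {"dx": 0.001, "dy": 0.0202, "dz": 0, "ax": 0, "ay": 0, "az": -0.0689, "gripper": 0.22}
    - {"dx": 0.001, "dy": 0.0202, "dz": 0, "ax": 0, "ay": 0, "az": -0.0689, "gripper": 0.22}
    - {"dx": 0.001, "dy": 0.0202, "dz": 0, "ax": 0, "ay": 0, "az": -0.0689, "gripper": 0.22}
    - {"dx": 0.001, "dy": 0.0202, "dz": 0, "ax": 0, "ay": 0, "az": -0.0689, "gripper": 0.22}
    - {"dx": 0.001, "dy": 0.0202, "dz": 0, "ax": 0, "ay": 0, "az": -0.0689, "gripper": 0.22}
    - {"dx": 0.001, "dy": 0.0202, "dz": 0, "ax": 0, "ay": 0, "az": -0.0689, "gripper": 0.22}
    - {"dx": 0.001, "dy": 0.0202, "dz": 0, "ax": 0, "ay": 0, "az": -0.0689, "gripper": 0.22}
    - {"dx": 0.001, "dy": 0.0202, "dz": 0, "ax": 0, "ay": 0, "az": -0.0689, "gripper": 0.22}
    - {"dx": 0.001, "dy": 0.0202, "dz": 0, "ax": 0, "ay": 0, "az": -0.0689, "gripper": 0.22}
    - {"dx": 0.001, "dy": 0.0202, "dz": 0, "ax": 0, "ay": 0, "az": -0.0689, "gripper": 0.22}
    - {"dx": 0.001, "dy": 0.0202, "dz": 0, "ax": 0, "ay": 0, "az": -0.0689, "gripper": 0.22}
    - {"dx": 0.001, "dy": 0.0202, "dz": 0, "ax": 0, "ay": 0, "az": -0.0689, "gripper": 0.22}
    - {"dx": 0.001, "dy": 0.0202, "dz": 0, "ax": 0, "ay": 0, "az": -0.0689, "gripper": 0.22}

```text
clock: 53.32
eef_pos: [597.8, 255.1, 83.7]
tool_rot: [-3.132, -0.005, 2.651]
force: [-9.5, -5.2, 3.5]
width: 18.8
gripper_force: 4.6
```

```bash
python3 -c "
from star import *
st(); where(); star(cap('side'))
rows(*at(236.5),130,56.5,10,(*at(332),130,151.9))"
```

```text
t53.3 [597.8 255.1  83.7] rpy [-179.46   -0.28  151.92] q7 0.56 F [-9.5 -5.2  3.5] w 18.8 gf 4.6
tool r 54.6 ang 326.6
red 49 [337.8 180.2] r 81 ang 323.6
blk 23 [282.  164.2] r 83 ang 144.9
blk 46 [293.9 186.7] r 83 ang 234.5
10 rows dx 0.0026 dy -0.0310 dz 0.0000 az 0.1060
```

step_arm:
  plan:
    - {"dx": 0, "dy": 0, "dz": 0, "ax": 0, "ay": 0, "az": 0, "gripper": 0.4}
    - {"dx": 0, "dy": 0, "dz": -0.02, "ax": 0, "ay": 0, "az": 0, "gripper": 0.4}
    - {"dx": 0, "dy": 0, "dz": -0.08, "ax": 0, "ay": 0, "az": 0, "gripper": 0.4}
    - {"dx": 0, "dy": 0, "dz": -0.05, "ax": 0, "ay": 0, "az": 0, "gripper": 0.4}
    - {"dx": 0.0028, "dy": -0.0312, "dz": 0, "ax": 0, "ay": 0, "az": 0.107, "gripper": 0.4}
    - {"dx": 0.0028, "dy": -0.0312, "dz": 0, "ax": 0, "ay": 0, "az": 0.107, "gripper": 0.4}
    - {"dx": 0.0028, "dy": -0.0312, "dz": 0, "ax": 0, "ay": 0, "az": 0.107, "gripper": 0.4}
    - {"dx": 0.0028, "dy": -0.0312, "dz": 0, "ax": 0, "ay": 0, "az": 0.107, "gripper": 0.4}
    - {"dx": 0.0028, "dy": -0.0312, "dz": 0, "ax": 0, "ay": 0, "az": 0.107, "gripper": 0.4}
    - {"dx": 0.0028, "dy": -0.0312, "dz": 0, "ax": 0, "ay": 0, "az": 0.107, "gripper": 0.4}
    - {"dx": 0.0028, "dy": -0.0312, "dz": 0, "ax": 0, "ay": 0, "az": 0.107, "gripper": 0.4}
    - {"dx": 0.0028, "dy": -0.0312, "dz": 0, "ax": 0, "ay": 0, "az": 0.107, "gripper": 0.4}
    - {"dx": 0.0028, "dy": -0.0312, "dz": 0, "ax": 0, "ay": 0, "az": 0.107, "gripper": 0.4}
    - {"dx": 0.0028, "dy": -0.0312, "dz": 0, "ax": 0, "ay": 0, "az": 0.107, "gripper": 0.4}
    - {"dx": 0, "dy": 0, "dz": 0, "ax": 0, "ay": 0, "az": 0, "gripper": 0.4}
    - {"dx": 0, "dy": 0, "dz": 0, "ax": 0, "ay": 0, "az": 0, "gripper": 0.4}

```text
clock: 55.38
eef_pos: [521.2, 238.9, 128.9]
tool_rot: [3.141, -0.001, 0.971]
force: [0.1, -0.8, -0.3]
width: 34.2
gripper_force: 0.0
```

```bash
python3 -c "
from star import *
st(); where(); star(); rows(*at(235.5),84,55.5,2)"
```

```text
t55.4 [521.2 238.9 128.9] rpy [ 1.7996e+02 -5.0000e-02  5.5620e+01] q7 -0.68 F [ 0.1 -0.8 -0.3] w 34.2 gf 0.0
tool r 55.7 ang 236.2
red 39 [250.7 197.8] r 83 ang 325.0
blk 42 [257.1 238.3] r 83 ang 234.9
2 rows dx -0.0002 dy -0.0015 dz 0.0748 az 0.0003
```

step_arm:
  plan:
    - {"dx": 0, "dy": -0.001, "dz": 0.075, "ax": 0, "ay": 0, "az": 0, "gripper": 0.4}
    - {"dx": 0, "dy": -0.001, "dz": 0.075, "ax": 0, "ay": 0, "az": 0, "gripper": 0.4}
    - {"dx": 0, "dy": 0, "dz": 0, "ax": 0, "ay": 0, "az": 0, "gripper": 0.22}
    - {"dx": 0, "dy": 0, "dz": 0, "ax": 0, "ay": 0, "az": 0, "gripper": 0.22}
    - {"dx": 0.001, "dy": 0.0202, "dz": 0, "ax": 0, "ay": 0, "az": -0.0689, "gripper": 0.22}
    - {"dx": 0.001, "dy": 0.0202, "dz": 0, "ax": 0, "ay": 0, "az": -0.0689, "gripper": 0.22}
    - {"dx": 0.001, "dy": 0.0202, "dz": 0, "ax": 0, "ay": 0, "az": -0.0689, "gripper": 0.22}
    - {"dx": 0.001, "dy": 0.0202, "dz": 0, "ax": 0, "ay": 0, "az": -0.0689, "gripper": 0.22}
    - {"dx": 0.001, "dy": 0.0202, "dz": 0, "ax": 0, "ay": 0, "az": -0.0689, "gripper": 0.22}
    - {"dx": 0.001, "dy": 0.0202, "dz": 0, "ax": 0, "ay": 0, "az": -0.0689, "gripper": 0.22}
    - {"dx": 0.001, "dy": 0.0202, "dz": 0, "ax": 0, "ay": 0, "az": -0.0689, "gripper": 0.22}
    - {"dx": 0.001, "dy": 0.0202, "dz": 0, "ax": 0, "ay": 0, "az": -0.0689, "gripper": 0.22}
    - {"dx": 0.001, "dy": 0.0202, "dz": 0, "ax": 0, "ay": 0, "az": -0.0689, "gripper": 0.22}
    - {"dx": 0.001, "dy": 0.0202, "dz": 0, "ax": 0, "ay": 0, "az": -0.0689, "gripper": 0.22}
    - {"dx": 0.001, "dy": 0.0202, "dz": 0, "ax": 0, "ay": 0, "az": -0.0689, "gripper": 0.22}
    - {"dx": 0.001, "dy": 0.0202, "dz": 0, "ax": 0, "ay": 0, "az": -0.0689, "gripper": 0.22}
    - {"dx": 0.001, "dy": 0.0202, "dz": 0, "ax": 0, "ay": 0, "az": -0.0689, "gripper": 0.22}

```text
clock: 57.55
eef_pos: [588.1, 244.4, 83.8]
tool_rot: [-3.132, -0.004, 2.378]
force: [-10.3, -3.1, 4.1]
width: 18.4
gripper_force: 4.6
```

```bash
python3 -c "
from star import *
st(); where(); s=cap('side'); star(s); save(s,'s9.png',(230,140,400,280),4)"
```

```text
t57.5 [588.1 244.4  83.8] rpy [-179.48   -0.2   136.27] q7 0.34 F [-10.3  -3.1   4.1] w 18.4 gf 4.6
tool r 54.3 ang 311.4
blk 21 [286.9 161. ] r 84 ang 130.2
blk 38 [286.8 183.7] r 83 ang 218.8
```

View pics/s9.png

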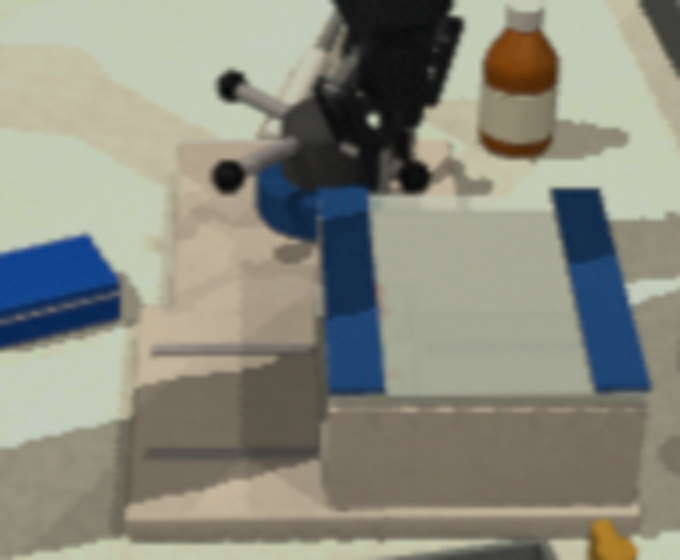

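The tray is inside the chamber and the pushed spoke is at about 309°. I push the last stretch up to the stop, watching the force.

step_arm:
  plan:
    - {"dx": 0.0007, "dy": 0.0203, "dz": 0, "ax": 0, "ay": 0, "az": -0.0689, "gripper": 0.22}
    - {"dx": 0.0007, "dy": 0.0203, "dz": 0, "ax": 0, "ay": 0, "az": -0.0689, "gripper": 0.22}
    - {"dx": 0.0007, "dy": 0.0203, "dz": 0, "ax": 0, "ay": 0, "az": -0.0689, "gripper": 0.22}
    - {"dx": 0, "dy": 0, "dz": 0, "ax": 0, "ay": 0, "az": 0, "gripper": 0.22}

```text
clock: 58.1
eef_pos: [600.1, 258.3, 83.6]
tool_rot: [-3.134, -0.004, 2.7]
force: [-6.7, -3.5, 2.5]
width: 18.8
gripper_force: 3.1
```

```bash
python3 -c "
from star import *
st(); where(); s=cap('side'); star(s)"
```

```text
t58.1 [600.1 258.3  83.6] rpy [-179.59   -0.21  154.68] q7 0.57 F [-6.7 -3.5  2.5] w 18.8 gf 3.1
tool r 54.9 ang 330.7
blk 26 [281.  165.2] r 83 ang 148.8
blk 39 [338.6 179.4] r 81 ang 326.7
blk 47 [296.  187.3] r 84 ang 238.6
```

step_arm:
  plan:
    - {"dx": 0.0007, "dy": 0.0203, "dz": 0, "ax": 0, "ay": 0, "az": -0.0689, "gripper": 0.22}
    - {"dx": 0.0007, "dy": 0.0203, "dz": 0, "ax": 0, "ay": 0, "az": -0.0689, "gripper": 0.22}
    - {"dx": 0, "dy": 0, "dz": 0, "ax": 0, "ay": 0, "az": 0, "gripper": 0.22}

```text
clock: 58.52
eef_pos: [602.5, 263.8, 82.9]
tool_rot: [-3.125, -0.009, 2.913]
force: [-9.7, -12.4, 6.8]
width: 18.6
gripper_force: 7.9
```

```bash
python3 -c "
from star import *
st(); where(); s=cap('side'); star(s)"
```

```text
t58.5 [602.5 263.8  82.9] rpy [-179.04   -0.49  166.93] q7 0.72 F [ -9.7 -12.4   6.8] w 18.6 gf 7.9
tool r 54.7 ang 337.0
red 26 [319.5 156.6] r 88 ang 65.6
blk 28 [279.6 166.6] r 84 ang 154.6
blk 37 [340.  177.7] r 81 ang 333.4
blk 58 [298.9 188.2] r 85 ang 244.2
```

step_arm:
  plan:
    - {"dx": 0.0005, "dy": 0.015, "dz": 0, "ax": 0, "ay": 0, "az": -0.03, "gripper": 0.22}
    - {"dx": 0, "dy": 0, "dz": 0, "ax": 0, "ay": 0, "az": 0, "gripper": 0.22}
    - {"dx": 0, "dy": 0, "dz": 0, "ax": 0, "ay": 0, "az": 0, "gripper": 0.22}

```text
clock: 58.95
eef_pos: [602.1, 263.8, 82.7]
tool_rot: [-3.118, -0.012, 2.958]
force: [-14.2, -20.2, 11.7]
width: 18.3
gripper_force: 11.9
```

```bash
python3 -c "
from star import *
st(); where(); s=cap('side'); star(s)"
```

```text
t59.0 [602.1 263.8  82.7] rpy [-178.63   -0.68  169.46] q7 0.75 F [-14.2 -20.2  11.7] w 18.3 gf 11.9
tool r 54.3 ang 336.8
red 26 [319.5 156.6] r 88 ang 65.6
blk 27 [279.7 166.6] r 83 ang 154.6
blk 36 [339.9 177.8] r 81 ang 333.1
blk 56 [298.8 188.1] r 85 ang 244.0
```

The handle no longer moves while the force rises to 25 N: it is at the end stop. I back off, open and lift clear.

step_arm:
  plan:
    - {"dx": 0, "dy": -0.025, "dz": 0, "ax": 0, "ay": 0, "az": 0.03, "gripper": 0.3}
    - {"dx": 0, "dy": 0, "dz": 0, "ax": 0, "ay": 0, "az": 0, "gripper": 0.4}
    - {"dx": 0, "dy": 0, "dz": 0, "ax": 0, "ay": 0, "az": 0, "gripper": 0.4}
    - {"dx": 0, "dy": 0, "dz": -0.05, "ax": 0, "ay": 0, "az": 0, "gripper": 0.4}
    - {"dx": 0, "dy": 0, "dz": -0.15, "ax": 0, "ay": 0, "az": 0, "gripper": 0.4}
    - {"dx": 0, "dy": 0, "dz": -0.15, "ax": 0, "ay": 0, "az": 0, "gripper": 0.4}
    - {"dx": 0, "dy": 0, "dz": -0.15, "ax": 0, "ay": 0, "az": 0, "gripper": 0.4}
    - {"dx": 0, "dy": 0, "dz": 0, "ax": 0, "ay": 0, "az": 0, "gripper": 0.4}
    - {"dx": 0, "dy": 0, "dz": 0, "ax": 0, "ay": 0, "az": 0, "gripper": 0.4}

```text
clock: 60.12
eef_pos: [606.6, 270.1, 234.2]
tool_rot: [3.14, 0.001, 2.917]
force: [0.1, -1.0, -1.2]
width: 34.2
gripper_force: 0.0
```

```bash
python3 -c "
from star import *
st(); s=cap('side'); star(s); t=cap('top'); c=np.zeros((600,800,3),np.uint8)
c[:]=cv2.resize(s['color'][140:470,130:460,::-1],(800,600)); c[:250,500:]=cv2.resize(t['color'][160:270,260:392,::-1],(300,250)); cv2.imwrite('pics/c10.png',c)"
```

```text
t60.1 [606.6 270.1 234.2] rpy [1.7993e+02 4.0000e-02 1.6713e+02] q7 0.76 F [ 0.1 -1.  -1.2] w 34.2 gf 0.0
red 27 [319.4 156.7] r 87 ang 65.8
blk 28 [279.8 166.8] r 83 ang 155.1
blk 35 [340.  177.8] r 82 ang 333.0
blk 56 [298.8 188.1] r 85 ang 244.0
```

View pics/c10.png

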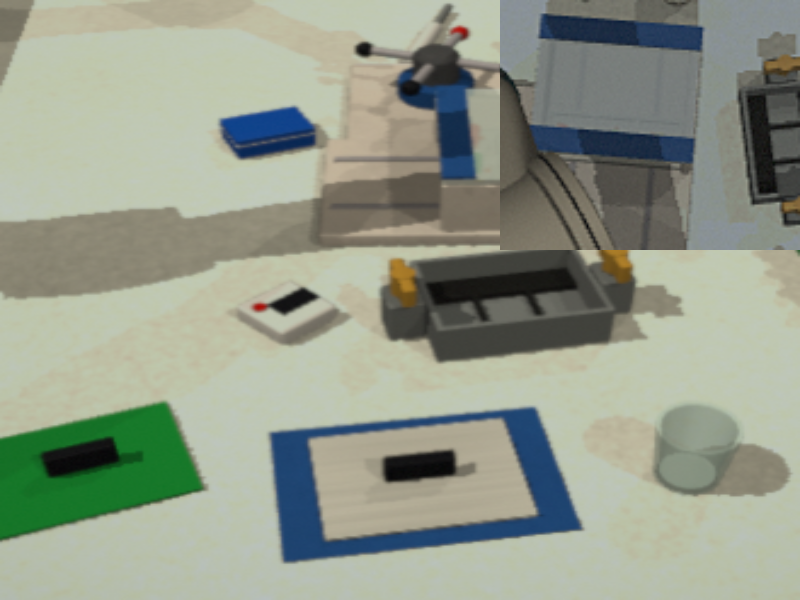

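The final view shows an empty case with both wings across, the cover flat on the mat (handle (420,466)), the tray out of sight in the chamber, and the bystanders in place. I check the cover's position numerically, then hand in if it is good.

```bash
python3 - <<'E'
from h import *
s=cap("side"); s5=dict(np.load("s5.npz"))
for d in(s5,s):
  H=cv2.cvtColor(d["color"],cv2.COLOR_RGB2HSV); m=(H[...,2]<50).astype(np.uint8); m[:355]=0; m[440:]=0; m[:,:260]=0; m[:,350:]=0
  v,u=np.nonzero(m); print(len(u),pts(d,u,v).mean(0).round(1), cv2.minAreaRect(pts(d,u,v)[:,:2].astype(np.float32))[0])
  b=((H[...,0]>95)&(H[...,0]<125)&(H[...,1]>100)).astype(np.uint8); b[:355]=0
  cs,hi=cv2.findContours(b,cv2.RETR_CCOMP,cv2.CHAIN_APPROX_NONE)
  c=max([c for c,h in zip(cs,hi[0]) if h[3]>=0],key=cv2.contourArea)[:,0]; p=onplane(d,c[:,0],c[:,1],6)[:,:2]; print("plate",cv2.minAreaRect(p.astype(np.float32)))
d=s;P=cloud(d);H=cv2.cvtColor(d["color"],cv2.COLOR_RGB2HSV).astype(int);sub=H[185:245,318:392]
for k,m in dict(red=((sub[...,0]<8)|(sub[...,0]>172))&(sub[...,1]>60),yel=(sub[...,0]>22)&(sub[...,0]<34)&(sub[...,1]>90),grn=(sub[...,0]>40)&(sub[...,0]<85)&(sub[...,1]>60)).items(): print(k,m.sum(), (np.argwhere(m).mean(0)+[185,318]) if m.any() else "")
E
```

```text
360 [ 460.2 -358.9   28.6] (418.3892822265625, -617.99609375)
plate ((460.96453857421875, -352.6417541503906), (150.13803100585938, 118.1915283203125), 3.1109323501586914)
365 [ 460.3 -358.9   28.3] (418.3848876953125, -617.9898681640625)
plate ((460.96453857421875, -352.6417541503906), (150.13803100585938, 118.1915283203125), 3.1109323501586914)
red 0 
yel 0 
grn 0
```

The cover has not moved (460.96, -352.6). One last contrast-stretched look through the clear roof will check the carriers.

```bash
python3 - <<'E'
from h import *
c=np.zeros((600,800,3),np.uint8)
for n,b,x in(("side",(310,182,395,242),0),("top",(270,165,352,238),400)):
    a=np.mean([cap(n)["color"].astype(float) for _ in range(6)],0)[b[1]:b[3],b[0]:b[2],::-1]
    lo,hi=np.percentile(a,[5,95],axis=(0,1)); a=np.clip((a-lo)/(hi-lo),0,1)*255
    c[:400,x:x+400]=cv2.resize(a.astype(np.uint8),(400,400),interpolation=cv2.INTER_CUBIC)
    g=a-a.mean(2,keepdims=True)
cv2.imwrite("pics/c11.png",c)
E
```

```text
(no output)
```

View pics/c11.png

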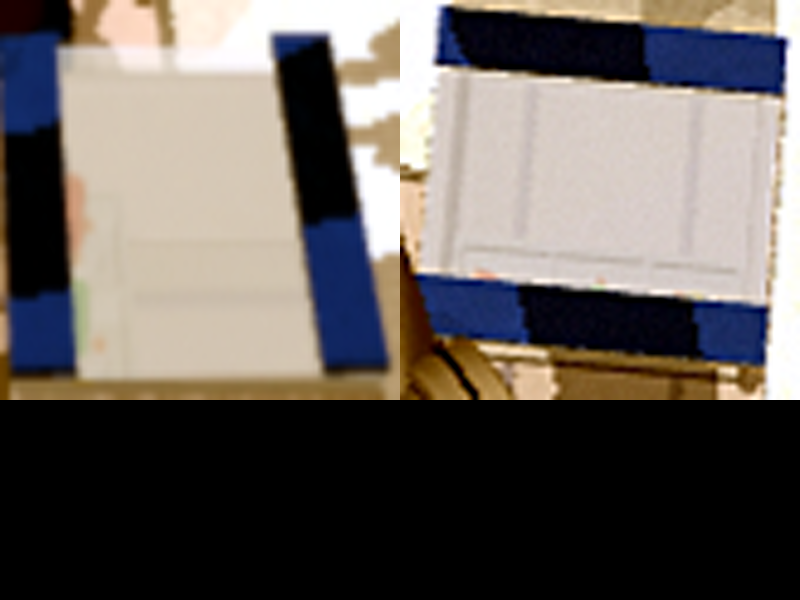

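The roof view shows red at (75,215) and green at (82,310), upright in the tray, which sits fully home; yellow is hidden behind the front band. Handing in.

```bash
python3 -c "
from cell import ctrl
print(ctrl.finish_job())"
```

```text
the job is handed in; nothing more can be done
None
```

I handed the job in, and no verdict came back: both thumbscrews are loosened, the cover lies flat on the mat, and all three carriers were seen upright in the tray before it was wound to its end stop (yellow is hidden behind the chamber's front band in the last view).

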